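Restock the filter lane first-in-first-out and lever its hold-down shut

ROBOT

A 6-joint arm with a two-finger parallel gripper is mounted at the origin on the work surface. World frame = base frame: x ahead of the robot, y to its left, z up, the work surface at z = 0. Lengths are in m, angles in rad, forces in N, time in s.
With the tool pointing down it reaches from about 0.35 to 0.85 m from the base axis. Payload 8.1 kg.
Tool frame: the origin (TCP) lies at the very end of the fingers, on their centre line; the grasp point (between the pads) lies 19 mm behind it; z points along the fingers, x is the direction in which the jaws open and shut, and the axes are right-handed (so a half turn about z gives the same grasp; the last joint's range is limited). The gripper opens to 93 mm and grips with 3 to 60 N. Pads are 15 mm wide; open, the fingers measure 128 mm over their backs; the gripper's body (75 mm by 188 mm) begins 65 mm behind the grasp point.
Start: joints at [-1.231, 0.13, 1.488, -0, 1.523, -0.085], TCP at [0.247, -0.547, 0.219] pointing down, gripper open.
Joint ranges: [-2.96, 2.96], [-0.89, 2.26], [0.02, 2.5], [-1.34, 4.48], [0, 2.73], [-2.66, 2.66]. Speed limits (rad/s): [2.39, 2.39, 2.79, 3.14, 3.14, 3.14].

INTERFACE

Orientations are given as a rotation vector (axis times angle).
In Python, from plant import robot gives the robot as it stands. The module is installed in compiled form; this text tells all that it offers.
- The arm moves only by the tool jog_arm, never from a script. Its argument "commands" is one flat list of numbers, 5 for each row, row after row: the gripper's target within -1 to 1 (shut at 1, half-way at 0, fully open at -1), then the shift along the tool's x, y, z in m, then the turn about the tool's z in degrees. A call has 1 to 20 rows; each row shifts and turns the commanded pose from where the row before left it, along the tool's axes as they then stand; what a row does not reach is not made up. A row lasts 1/12 s, in which the tool goes at most 41.7 mm and 7.16 degrees, less where a joint would pass 70% of its speed; a pose out of reach is approached as far as the arm can. A call is refused whole if a number of a shift passes 0.0417 or a number of a turn 7.16, either way. A call with a gripper value outside its range is refused whole. The fingers move at their own pace and stop on an object; "grip_force" is the grip in N (left out, the last holds). Time passes only in rows, so rows that do not move let the fingers close. It gives the time, the measured TCP pose, the force and the opening at its end, in the units of the state.
- robot.read_state(): the state, without advancing time (a new reading comes with each control period).
- robot.read_camera(name): name is "side" or "top" or "wrist"; returns a dict with "img" (480x640x3 uint8, blue, green, red), "vfov" (degrees; the focal length in pixels is half the picture's height over the tangent of half this angle, whatever the lens; pixels are square), "cx", "cy" (the principal point, pixels), "extrinsics" (4x4, takes a point from world to camera coordinates). Camera axes: x right, y down, z forward; pixel columns grow to the right and rows downward; lengths in m; the calibration is good to about 2 mm. A picture is of the moment at which its call begins. There is no depth.
- robot.close_job(): hands the job in, once; it reports no verdict.
Trained networks look in a picture, given as the dict that the camera call returned (one of the last four; its "shot" number tells which), for a name from the list of things; names that differ only in an ending like _2 or _b are one class to them, and where a whole thing is asked for, a point or a joint stands for the part that bears it (a point fixed in the world has none). Each returns a list of dicts, best first, with "score" (0 to 1); they miss things now and then, are a little off and sometimes report something else, mostly with a low value. They report only what shows in the picture. A call takes as long as a camera call.
- robot.recognise(thing, picture): "box" ([centre column, centre row, width, height] as shares, 0 to 1, of the picture: columns of its width, rows of its height, round what is visible of it).
- robot.pinpoint(thing, picture): "position" ([row, column] as shares, 0 to 1, of the picture: columns of its width, rows of its height: a listed point, or the origin of a listed thing).
The state is a dict: "t": time; "q": joint angles; "dq": joint speeds; "joint_torque": joint torques, N m; "tool_pos": TCP position; "orientation": TCP orientation; "force": force on the tool from outside, world axes, zero at the start; "wrist_torque": the same for the moment, N m; "opening": finger opening in m.
Only numpy, scipy, OpenCV 4.12 (cv2) and the standard library are available. Lean on these libraries where they do the work, as an engineer would, in place of code of your own. Each camera call takes 0.05 s, during which the arm holds its last target.

TASK

Restock the filter lane first in, first out: draw the box that is already in the lane forward to the front stop, then lift the new box out of its cradle, stand it on the bare bench and let go so that you can take it again by its ends, and stand it in the lane behind the old one. Then squeeze the release button in the grip of the upright hold-down lever and, keeping it squeezed, swing the lever fully down over the lane and let go so that it latches. Set the boxes down rather than dropping them, and leave the other things on the bench where they are.

Things in the scene. Friction and masses are not known exactly. Their poses are not given: they have to be found in the camera images.
- rack: Grey steel stock lane fixed to the bench. Origin: centre of its underside; z up; its x runs along the lane, -x the front (near the robot), +x the open rear. Floor top at z 6 mm, inner width 50 mm, walls 3 mm thick with top at z 76 mm, x from -107.5 to +107.5 mm. Front stop: low lip, inner face at x -100 mm, top at z 22 mm. A box in it must lie whole within this length.
- front_rest (a point): On the lane floor, 27 mm behind the front stop's inner face (rack x -73, y 0, z 6 mm), axes as the rack's: where the origin of a box standing against the front stop lies.
- old_box: Old filter box, plain cardboard, standing somewhere along the lane. 54 mm along its x, 40 mm along its y, 64 mm high, about 0.14 kg. Origin: centre of its underside. Its x lies along the lane. Only its ends (+-x faces) can be taken there: 5 mm between its sides and the walls.
- new_box: New filter box, like the old one (54 x 40 x 64 mm, origin at the centre of its underside), 0.1 to 0.2 kg. Starts standing in the cradle, its x along the cradle's x; there it can be taken only by its sides (+-y faces, 40 mm apart). It fits the lane only with its x along the lane, held by its ends (+-x faces, 54 mm apart).
- cradle: Dark steel cradle fixed to the bench, holding the new box. Origin: centre of its underside. Base 72 mm (x) by 56 mm (y), floor 6 mm up; end walls at x = +-32 to +-35 mm, top at z 76 mm; open on both y sides and above. The bench between the cradle and the lane, about 0.49 m ahead of the robot and 0.125 m to its left, is bare.
- lever (a joint): Angle of the hold-down lever, rad: 0 = upright, grows as the grip swings down over the lane towards the rack's +y; 1.52 = fully down (end stop, nearly level). It stays where it is left (hinge friction 0.5 N m, about 3 N at the grip). A ratchet with teeth every 0.3 rad stops it unless the button is pressed over 4 mm; past 1.3 rad it latches when the button is let out.
- button (a joint): Travel of the release button in the lever's grip, m: 0 = out, 0.006 = fully pressed; sprung, 2 N to start, 7 N fully pressed. Aluminium, 30 mm along the arm and 18 mm wide, on the grip's +x face (point grip's axes), pressed in -x; a pinch along x at point grip presses it.
- grip (a point): Middle of the lever's black grip, 185 mm from the pivot along the arm. Turns with the lever: z points along the arm to the tip, x is the rack's x. The grip runs from 50 mm before to 30 mm past this point, 26 mm thick in y; across x it is 27 mm over the button (13.5 mm each way), 21 mm when pressed. Upright, this point is about 283 mm above the bench.
- pivot (a point): On the lever's hinge axis, at rack x 0, y -105, z 98 mm; axes as the rack's, the hinge axis is x. The steel post under it (x -25 to +27, y +-15 mm from here) is 112 mm high, with a toothed sector of 90 mm radius about this point on its -y side, below this height.
- plate (a point): Middle of the outer face of the steel hold-down plate on the lever, 105 mm along the arm from the pivot; axes turn with the lever. The plate is 170 mm long along the lane, 30 mm wide, and lies a few mm over the boxes when the lever is down.
- float_bowl: Aluminium carburettor float bowl, 54 mm across, 72 mm over its lugs, 30 mm high; a bystander, leave it. Origin under its middle, on the bench.
- tyre_lever: Blue plastic tyre lever, 176 mm long along x, 22 mm wide, 15 mm high; a bystander, leave it. Origin under its middle, on the bench.
- spring: Zinc kickstand spring lying along x, 100 mm long, 17 mm thick; a bystander, leave it. Origin under its middle, on the bench.
- master_link: Split steel master link housing, 36 x 14 x 16 mm; a bystander, leave it. Origin under its middle, on the bench.
- wrench: Steel wrench, 150 mm, lying along x; a bystander, leave it. Origin under its middle, on the bench.
- screwdriver: Screwdriver, 180 mm, lying along x; a bystander, leave it. Origin under its middle, on the bench.
- grease_jar: Grease jar, 64 mm across, 65 mm high; a bystander, leave it. Origin under its middle, on the bench.

How it is judged:
On the way, in this order (a step that is already met when the one before it is completed fails the run):
1. the old box stands at the front stop (within 15 mm), let go (x of old_box in the frame of rack between -0.085 and -0.058 m and y of old_box in the frame of rack between -0.012 and 0.012 m and height (world z) of old_box below 0.01 m and angle between old_box's own z axis and vertical below 0.12 rad and contact force between the fingers and old_box below 0.2 N and linear speed of old_box below 0.02 m/s), for 0.1 s.
2. the new box stands upright on the bare bench, let go (height (world z) of new_box below 0.003 m and angle between new_box's own z axis and vertical below 0.1 rad and contact force between the fingers and new_box below 0.2 N and linear speed of new_box below 0.02 m/s), for 0.1 s.
3. the new box stands in the lane behind the old one, let go (x of new_box in the frame of rack between -0.025 and 0.082 m and y of new_box in the frame of rack between -0.012 and 0.012 m and height (world z) of each of new_box, old_box below 0.01 m and angle between each of new_box, old_box's own z axis and vertical below 0.12 rad and x of old_box in the frame of rack between -0.085 and -0.058 m and y of old_box in the frame of rack between -0.012 and 0.012 m and contact force between the fingers and new_box below 0.2 N and linear speed of new_box below 0.02 m/s), for 0.1 s.
4. the lever is on its way down with the release button held in (value of joint lever between 0.7 and 1.2 rad and value of joint button above 0.004 m).
At the end, for the whole second after the job is handed in: Both boxes stand upright (within 7 degrees) on the lane floor, centred within 12 mm, at rest and let go: the old one at the front stop (gap at most 15 mm), the new one behind it and whole within the lane; the lever is down past 1.40 rad with its button sprung out again (under 1.5 mm), latched (all of step 3 and contact force between the fingers and old_box below 0.2 N and linear speed of old_box below 0.02 m/s and value of joint lever above 1.4 rad and value of joint button below 0.0015 m); the robot touches nothing.
It fails at once if a box falls or flies free faster than 0.7 m/s ((linear speed of old_box above 0.7 m/s and contact force between the fingers and old_box below 0.1 N) or (linear speed of new_box above 0.7 m/s and contact force between the fingers and new_box below 0.1 N)).
It fails at once if a bystander is moved more than 30 mm (distance of any of float_bowl, tyre_lever, spring, master_link, wrench, screwdriver, grease_jar from where it was at the start of the episode above 0.03 m).
It also fails if it takes over 72 s, if anything falls off the work surface, if the arm or the gripper's body presses on something with over 40 N, if the wrist force passes 120 N, or if a joint passes its speed limit or range.

## Working session

There is one attempt and no reset: what is moved stays moved. The work goes in short steps, Python scripts to look and compute and a tool call to move; the robot and the scene stay as the last step left them, time stands still between calls to the robot, and variables do not carry over. Pictures are saved under pics/ and viewed, and the job is handed in when it is done.

Besides the shell and the picture viewer there is one more tool, called after "Emit:" as name(argument=value, ...), one argument or row to a line, values as JSON. jog_arm: Moves the arm, as the interface text tells. Its arguments: {"type":"object","properties":{"commands":{"type":"array"},"grip_force":{"type":"number"}},"required":["commands"]}

```bash
mkdir -p pics; ls; cat > h.py <<'E'
import numpy as np, cv2
from plant import robot
from scipy.spatial.transform import Rotation as R
def cam(n):
    p=robot.read_camera(n); return p
def f(p): return 240/np.tan(np.radians(p['vfov'])/2)
def ray(p,u,v):
    E=np.array(p['extrinsics']);Rm=E[:3,:3];t=E[:3,3]
    d=Rm.T@np.array([(u-p['cx'])/f(p),(v-p['cy'])/f(p),1]); return -Rm.T@t,d/np.linalg.norm(d)
def onz(p,u,v,z):
    o,d=ray(p,u,v); return o+d*(z-o[2])/d[2]
def proj(p,X):
    E=np.array(p['extrinsics']);c=E[:3,:3]@np.array(X)+E[:3,3]
    return np.array([p['cx']+f(p)*c[0]/c[2],p['cy']+f(p)*c[1]/c[2]])
def pin(p,n):
    r=robot.pinpoint(n,p)
    return [(x['position'][1]*640,x['position'][0]*480,x['score']) for x in r]
def tri(rs):
    A=np.zeros((3,3));b=np.zeros(3)
    for o,d in rs:
        M=np.eye(3)-np.outer(d,d);A+=M;b+=M@o
    return np.linalg.solve(A,b)
E
python3 - <<'E'
from h import *
np.set_printoptions(precision=4,suppress=True)
s=robot.read_state();print({k:np.round(v,3) for k,v in s.items()})
for n in ['side','top']:
    p=cam(n);cv2.imwrite(f'pics/{n}0.png',p['img']);o,d=ray(p,320,240);print(n,o,d,p['vfov'],p['cx'],p['cy'],[k for k in p])
    for t in ['rack','front_rest','old_box','new_box','cradle','grip','pivot','plate','button','float_bowl','tyre_lever','spring','master_link','wrench','screwdriver','grease_jar']:
        print(n,t,np.round(pin(p,t)[:2],2).tolist())
E
```

```text
pics
{'t': np.float64(0.0), 'q': array([-1.231,  0.131,  1.489,  0.   ,  1.523, -0.085]), 'dq': array([-0.   , -0.   , -0.001,  0.   , -0.001, -0.   ]), 'joint_torque': array([  0.   , -55.985, -49.175,   0.077,   0.036,  -0.   ]), 'tool_pos': array([ 0.247, -0.546,  0.218]), 'orientation': array([-2.639,  1.703,  0.002]), 'force': array([ 0.053, -0.347,  0.453]), 'wrist_torque': array([-0.019, -0.043, -0.004]), 'opening': np.float64(0.093)}
side [0.0081 0.8367 1.4115] [ 0.3936 -0.4912 -0.777 ] 46.76869375461074 329.7626290432296 238.65627710254068 ['img', 'vfov', 'cx', 'cy', 'extrinsics', 'shot']
side rack [[366.78, 247.39, 0.58]]
side front_rest [[390.53, 256.18, 0.86], [385.47, 210.29, 0.58]]
side old_box [[369.02, 245.81, 0.65]]
side new_box [[301.5, 348.1, 0.87], [243.78, 332.11, 0.6]]
side cradle [[302.59, 350.11, 0.89], [387.52, 160.7, 0.27]]
side grip [[430.59, 188.69, 0.44]]
side pivot [[385.41, 206.21, 0.98]]
side plate [[382.02, 186.91, 0.81], [430.91, 188.21, 0.54]]Traceback (most recent call last):
  File "<stdin>", line 7, in <module>
  File "h.py", line 16, in pin
    r=robot.pinpoint(n,p)
ValueError: it knows: cradle, float_bowl, front_rest, grease_jar, grip, master_link, new_box, old_box, pivot, plate, rack, screwdriver, spring, tyre_lever, wrench
```

```bash
python3 - <<'E'
from h import *
np.set_printoptions(precision=4,suppress=True)
Rs={}
for n in ['side','top']:
    p=cam(n);cv2.imwrite(f'pics/{n}0.png',p['img']);o,d=ray(p,320,240);print(n,o,d,p['vfov'])
    for t in ['rack','front_rest','old_box','new_box','cradle','grip','pivot','plate','float_bowl','tyre_lever','spring','master_link','wrench','screwdriver','grease_jar']:
        r=pin(p,t)
        if r: Rs.setdefault(t,[]).append((n,np.round(r[0],2),ray(p,*r[0][:2])))
for t,v in Rs.items():
    print(t,[(a,b.tolist()) for a,b,c in v], tri([c for a,b,c in v]) if len(v)>1 else '', [ (o+d*(0-o[2])/d[2])[:2] for a,b,(o,d) in v])
E
```

```text
side [0.0081 0.8367 1.4115] [ 0.3936 -0.4912 -0.777 ] 46.76869375461074
top [0.4912 0.0362 1.6407] [ 0.0662 -0.0172 -0.9977] 42.57606259712211
rack [('side', [370.88, 245.71, 0.77]), ('top', [368.38, 247.92, 0.94])] [ 0.5727 -0.1216  0.0109] [array([ 0.5739, -0.1309]), array([ 0.5764, -0.1208])]
front_rest [('side', [363.2, 285.31, 0.63]), ('top', [374.91, 271.58, 0.75])] [ 0.5493 -0.1342 -0.2075] [array([0.5086, 0.0122]), array([ 0.513 , -0.1365])]
old_box [('side', [368.32, 246.62, 0.59]), ('top', [373.5, 246.82, 0.79])] [ 0.5823 -0.1346 -0.0148] [array([ 0.5786, -0.123 ]), array([ 0.5791, -0.1345])]
new_box [('side', [302.21, 350.21, 0.67]), ('top', [214.27, 272.3, 0.61])] [0.523  0.2928 0.0005] [array([0.5269, 0.2948]), array([0.5194, 0.2905])]
cradle [('side', [303.68, 345.7, 0.69]), ('top', [426.18, 234.58, 0.57])] [ 0.7946 -0.2906 -0.9947] [array([0.5321, 0.2811]), array([ 0.6091, -0.2763])]
grip [('side', [305.41, 348.72, 0.5]), ('top', [427.97, 234.72, 0.89])] [ 0.7982 -0.3068 -1.0509] [array([0.5223, 0.2859]), array([ 0.6086, -0.2811])]
pivot [('side', [384.9, 206.11, 0.86]
[... 470 characters left out ...]
'top', [314.18, 275.9, 0.81])] [0.505  0.0256 0.0046] [array([0.5071, 0.0232]), array([0.5047, 0.0254])]
spring [('side', [246.02, 329.38, 0.51]), ('top', [193.09, 206.21, 0.61])] [0.6943 0.3421 0.0159] [array([0.7011, 0.3359]), array([0.6972, 0.3457])]
master_link [('side', [306.3, 287.62, 0.38]), ('top', [276.22, 227.62, 0.55])] [0.6368 0.1252 0.0147] [array([0.6462, 0.1193]), array([0.6354, 0.1242])]
wrench [('side', [278.78, 415.01, 0.86])]  [array([0.4625, 0.4786])]
screwdriver [('side', [429.31, 188.69, 0.49])]  [array([ 0.5456, -0.4631])]
grease_jar [('side', [263.3, 292.51, 0.8]), ('top', [242.5, 193.3, 0.79])] [0.7307 0.2139 0.0156] [array([0.7427, 0.2089]), array([0.7295, 0.2132])]
```

View pics/side0.png

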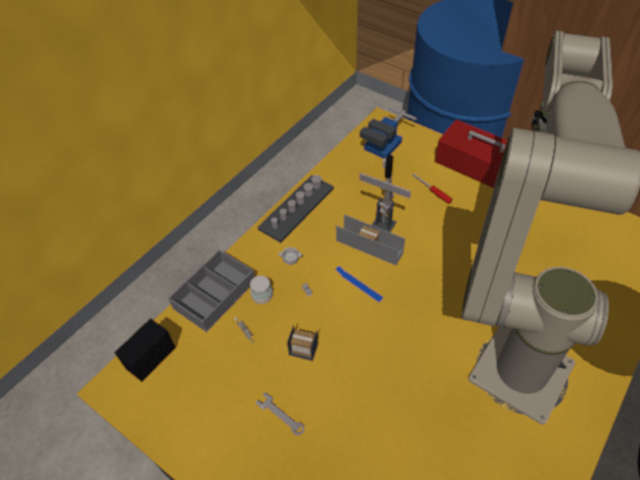

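View pics/top0.png

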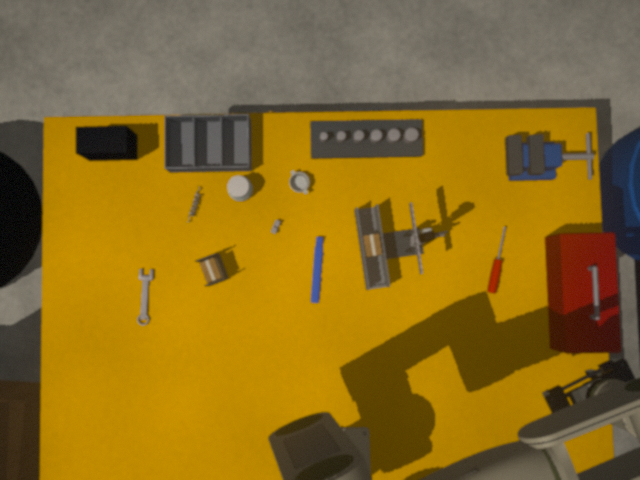

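```bash
python3 - <<'E'
import cv2,numpy as np
t=cv2.imread('pics/top0.png');s=cv2.imread('pics/side0.png')
a=cv2.resize(t[190:300,340:460],None,fx=5,fy=5,interpolation=cv2.INTER_CUBIC)
b=cv2.resize(s[140:270,320:460],None,fx=4.6,fy=4.6,interpolation=cv2.INTER_CUBIC)
cv2.imwrite('pics/a1.png',a);cv2.imwrite('pics/b1.png',b[:600])
E
```

```text
(no output)
```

View pics/a1.png

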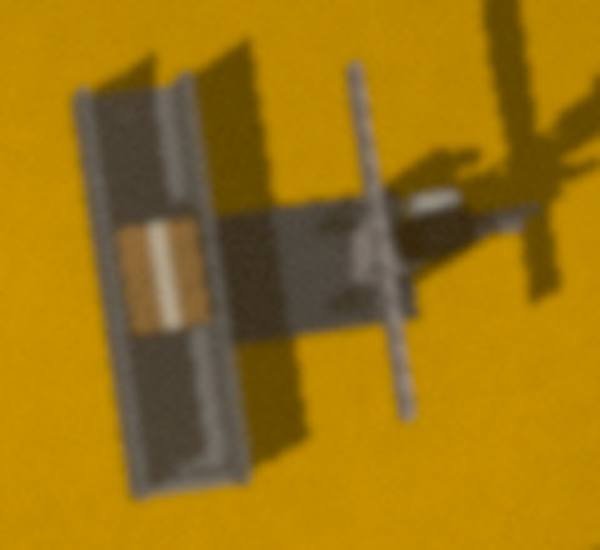

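View pics/b1.png

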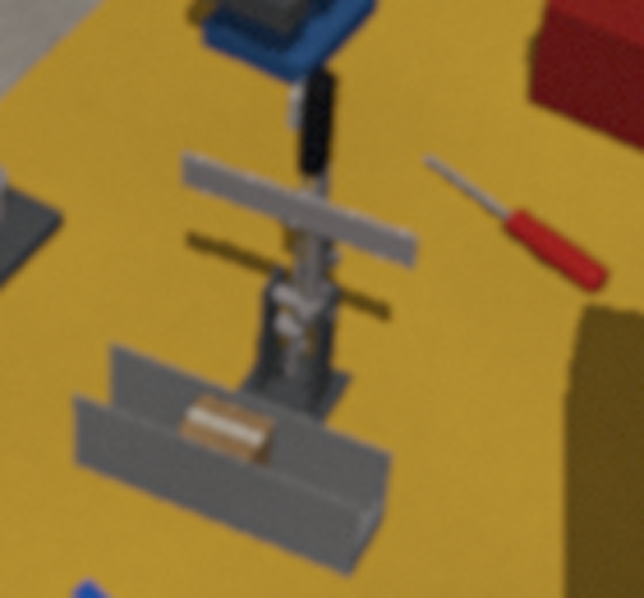

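```bash
python3 - <<'E'
from h import *
np.set_printoptions(precision=4,suppress=True)
p=cam('top')
c=[onz(p,u,v,.076) for u,v in [(356,208.4),(367,289.4),(378.4,205),(389.4,286.4)]]
print(c); 
for i,j in [(0,1),(2,3)]:
    d=c[i]-c[j];print(np.linalg.norm(d),np.degrees(np.arctan2(d[1],d[0])))
print(np.mean(c,0), np.linalg.norm(c[0]-c[2]))
# box top z=.07 corners in crop
b=[onz(p,340+u/5,190+v/5,.070) for u,v in [(118,225),(192,215),(212,322),(133,333)]]
print(np.array(b),np.mean(b,0))
w=cam('wrist');cv2.imwrite('pics/w0.png',w['img'])
s=robot.read_state();Rm=R.from_rotvec(s['orientation']).as_matrix();print(Rm)
o,d=ray(w,320,240);print('cam in tool',Rm.T@(o-s['tool_pos']),Rm.T@d,w['vfov'])
t=cv2.imread('pics/top0.png')
cv2.imwrite('pics/c1.png',cv2.resize(t[230:300,180:260],None,fx=8,fy=8,interpolation=cv2.INTER_CUBIC))
E
```

```text
[array([ 0.6742, -0.0844,  0.076 ]), array([ 0.4673, -0.1073,  0.076 ]), array([ 0.6818, -0.1419,  0.076 ]), array([ 0.4738, -0.1643,  0.076 ])]
0.2081259043816162 6.302394296773553
0.2092774239866094 6.121004026350088
[ 0.5743 -0.1245  0.076 ] 0.058045495392419696
[[ 0.6061 -0.1027  0.07  ]
 [ 0.6105 -0.1407  0.07  ]
 [ 0.5555 -0.1494  0.07  ]
 [ 0.5507 -0.1089  0.07  ]] [ 0.5807 -0.1254  0.07  ]
[[ 0.4122 -0.9111 -0.    ]
 [-0.9111 -0.4122  0.0001]
 [-0.0001 -0.     -1.    ]]
cam in tool [-0.     -0.0679 -0.1651] [0.0158 0.2498 0.9682] 63.5138424909412
```

View pics/w0.png

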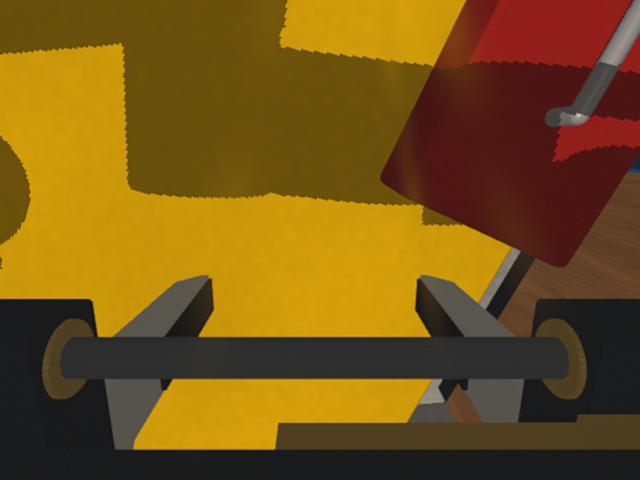

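View pics/c1.png

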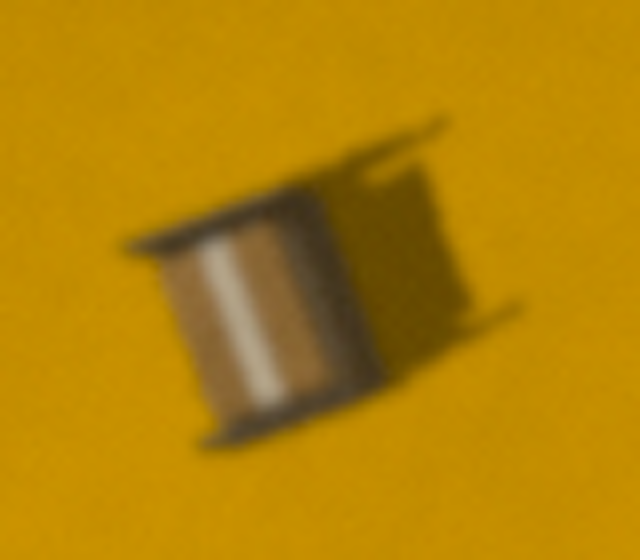

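Emit:
jog_arm(
  commands=[-1,0,0,-0.04,0,-1,0,0,-0.04,0,-1,0,0,-0.04,0,-1,0,0,-0.01,-7.16,-1,0,0,-0.01,-7.16,-1,0,0,-0.01,-7.16,-1,0,0,-0.01,-7.16,-1,0,0,-0.01,-7.16,-1,0,0,-0.01,-7.16,-1,0,0,-0.01,-7.16,-1,0,0,-0.01,-7.16,-1,0,0,0,-7.16,-1,0,0,0,-7.16],
  grip_force=20,
)

```text
t: 3.23
tool_pos: [0.2474, -0.547, 0.4197]
orientation: [3.135, 0.172, 0.001]
force: [0.4, -0.1, -0.6]
opening: 0.0929
```

Emit:
jog_arm(
  commands=[-1,0.026,-0.029,0,0,-1,0.026,-0.029,0,0,-1,0.026,-0.029,0,0,-1,0.026,-0.029,0,0,-1,0.026,-0.029,0,0,-1,0.026,-0.029,0,0,-1,0.026,-0.029,0,0,-1,0.026,-0.029,0,0,-1,0.026,-0.029,0,0,-1,0.026,-0.029,0,0,-1,0.026,-0.029,0,0,-1,0.026,-0.029,0,0,-1,0.026,-0.029,0,0,-1,0.026,-0.029,0,0,-1,0,0,0,0,-1,0,0,0,0],
)

```text
t: 4.57
tool_pos: [0.5681, -0.1032, 0.418]
orientation: [-3.137, -0.169, 0.002]
force: [0.0, -0.3, 0.1]
opening: 0.0932
```

```bash
cat >> h.py <<'E'
def st():
    s=robot.read_state();Rm=R.from_rotvec(s['orientation']).as_matrix()
    print('t %.2f pos'%s['t'],np.round(s['tool_pos'],4),'xang %.2f'%np.degrees(np.arctan2(Rm[1,0],Rm[0,0])),'tilt',np.round(Rm[:2,2],4),'op %.4f'%s['opening'],'F',np.round(s['force'],2))
    return s,Rm
E
python3 - <<'E'
from h import *
st()
w=cam('wrist');cv2.imwrite('pics/w1.png',w['img'])
for t in ['rack','front_rest','old_box','pivot','grip','plate']:
    print(t,np.round(pin(w,t)[:2],2).tolist())
E
```

```text
t 4.57 pos [ 0.5681 -0.1032  0.418 ] xang 6.16 tilt [-0.001   0.0003] op 0.0932 F [ 0.   -0.33  0.08]
rack [[318.08, 199.49, 0.8]]
front_rest [[275.07, 200.11, 0.86]]
old_box [[321.41, 203.9, 0.97]]
pivot [[320.9, 289.01, 0.57]]
grip []
plate [[322.62, 308.69, 0.81]]
```

View pics/w1.png

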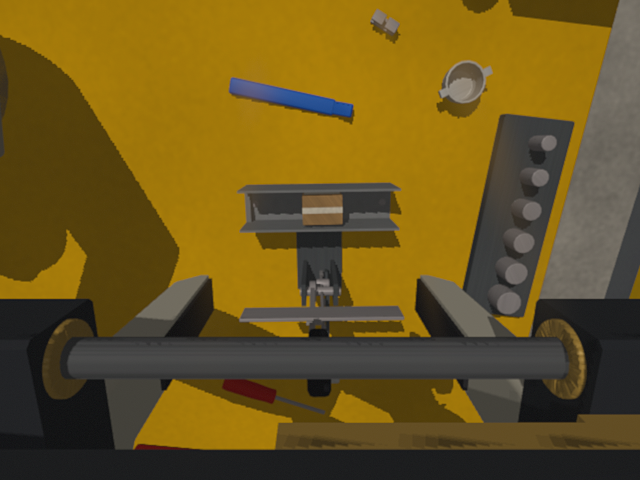

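```bash
python3 - <<'E'
import cv2
t=cv2.imread('pics/w1.png')
cv2.imwrite('pics/w1z.png',cv2.resize(t[170:330,230:420],None,fx=4,fy=4,interpolation=cv2.INTER_CUBIC)[:600])
E
```

```text
(no output)
```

View pics/w1z.png

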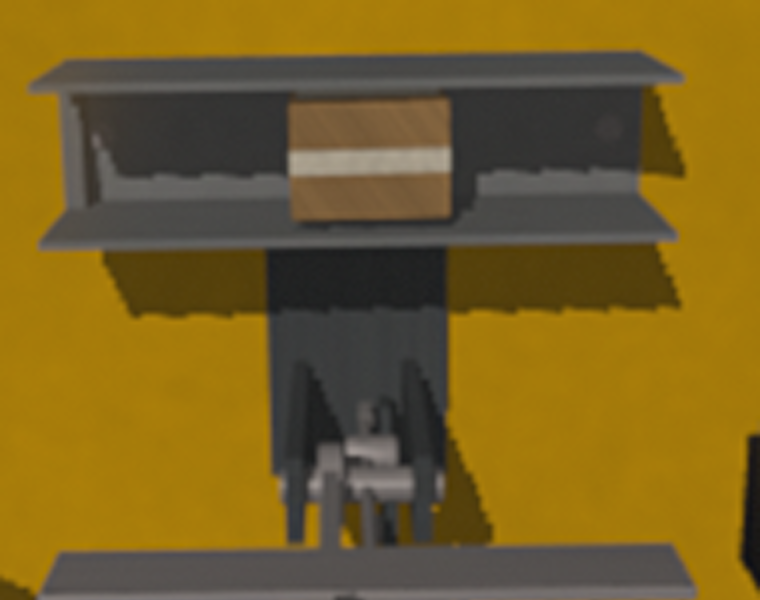

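```bash
python3 - <<'E'
from h import *
np.set_printoptions(precision=4,suppress=True)
w=cam('wrist')
z=lambda u,v,h: onz(w,230+u/4,170+v/4,h)
c=[z(683,76,.076),z(30,87,.076),z(677,240,.076),z(40,248,.076)]
print(np.array(c))
for i,j in [(0,1),(2,3)]:
    d=c[i]-c[j];print(np.linalg.norm(d),np.degrees(np.arctan2(d[1],d[0])))
print(np.mean(c,0), np.linalg.norm(c[0]-c[2]),np.linalg.norm(c[1]-c[3]))
b=[z(u,v,.070) for u,v in [(288,101),(450,97),(451,218),(289,222)]]
print(np.array(b),np.mean(b,0))
d=(b[1]-b[0]+b[2]-b[3]);print(np.linalg.norm(d)/2,np.degrees(np.arctan2(d[1],d[0])))
# verify with side/top: reproj of wall corners
m=np.mean(c,0)
E
```

```text
[[ 0.6791 -0.089   0.076 ]
 [ 0.4667 -0.1143  0.076 ]
 [ 0.6857 -0.1437  0.076 ]
 [ 0.4729 -0.1682  0.076 ]]
0.213946372431263 6.790806082213104
0.21426611853029004 6.56076572939164
[ 0.5761 -0.1288  0.076 ] 0.05509816230823908 0.05423813179708254
[[ 0.5511 -0.1111  0.07  ]
 [ 0.6046 -0.1043  0.07  ]
 [ 0.6098 -0.1451  0.07  ]
 [ 0.5554 -0.1521  0.07  ]] [ 0.5802 -0.1282  0.07  ]
0.05439340473893007 7.256701649776286
```

Emit:
jog_arm(
  commands=[-1,0.009,0.026,0,-0.7,-1,0,0,0.035,0,-1,0,0,0.035,0,-1,0,0,0.035,0,-1,0,0,0.035,0,-1,0,0,0.035,0,-1,0,0,0.035,0,-1,0,0,0.035,0,-1,0,0,0.035,0,-1,0,0,0.02,0,-1,0,0,0.01,0,-1,0,0,0,0],
)

```text
t: 5.97
tool_pos: [0.5769, -0.13, 0.1058]
orientation: [-3.135, -0.181, 0.007]
force: [0.0, -0.1, -0.7]
opening: 0.093
```

```bash
python3 - <<'E'
from h import *
st()
w=cam('wrist');cv2.imwrite('pics/w2.png',w['img'])
s=cam('side');cv2.imwrite('pics/s2.png',cv2.resize(s['img'][100:300,280:520],None,fx=3,fy=3))
E
```

```text
t 5.97 pos [ 0.5769 -0.13    0.1058] xang 6.60 tilt [-0.0046  0.0015] op 0.0930 F [ 0.02 -0.13 -0.67]
```

View pics/w2.png

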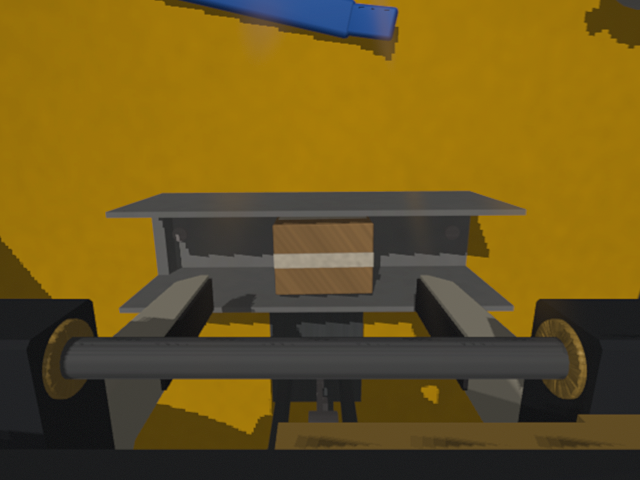

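View pics/s2.png

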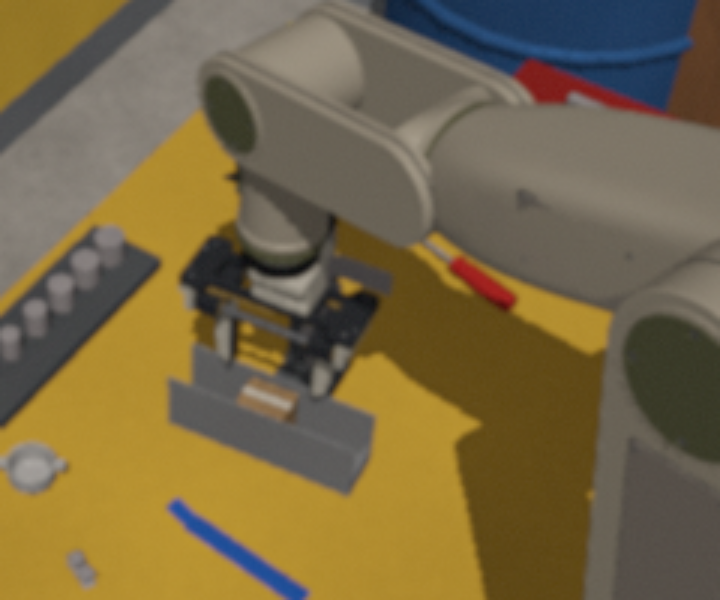

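```bash
python3 - <<'E'
from h import *
np.set_printoptions(precision=4,suppress=True)
w=cam('wrist')
z=lambda u,v,h: onz(w,u,v,h)
c=[z(525,211,.076),z(107,214,.076),z(513,311,.076),z(120,311,.076)]
for i,j in [(0,1),(2,3)]:
    d=c[i]-c[j];print(np.linalg.norm(d),np.degrees(np.arctan2(d[1],d[0])))
print(np.mean(c,0), np.linalg.norm(c[0]-c[2]),np.linalg.norm(c[1]-c[3]))
b=[z(u,v,.070) for u,v in [(273,224),(374,222),(374,293),(275,296)]]
print(np.mean(b,0))
d=(b[1]-b[0]+b[2]-b[3]);print(np.linalg.norm(d)/2,np.degrees(np.arctan2(d[1],d[0])))
s,Rm=st()
print('box in tool',Rm.T@(np.mean(b,0)-s['tool_pos']),'rack',Rm.T@(np.mean(c,0)-s['tool_pos']))
E
```

```text
0.21767950271696623 7.01364559289488
0.21865917551755965 6.5742300174810655
[ 0.58   -0.1268  0.076 ] 0.056440571087655336 0.05476253524873191
[ 0.5843 -0.126   0.07  ]
0.05533947801139219 8.10060962341146
t 6.12 pos [ 0.5803 -0.1308  0.111 ] xang 6.62 tilt [ 0.0031 -0.001 ] op 0.0929 F [0.39 0.82 1.48]
box in tool [ 0.0043 -0.0043  0.041 ] rack [ 0.0001 -0.0041  0.035 ]
```

Emit:
jog_arm(
  commands=[-1,0,-0.003,0.015,0,-1,0,0,0.02,0,-1,0,0,0.02,0,-1,0,0,0.015,0,-1,0,0,0.007,0,-1,0,0,0,0,1,0,0,0,0,1,0,0,0,0,1,0,0,0,0,1,0,0,0,0,1,0,0,0,0,1,0,0,0,0],
  grip_force=15,
)

```text
t: 7.12
tool_pos: [0.579, -0.1272, 0.0322]
orientation: [3.136, 0.182, 0.001]
force: [2.3, 0.1, 0.9]
opening: 0.0574
```

```bash
python3 - <<'E'
from h import *
st()
w=cam('wrist');cv2.imwrite('pics/w3.png',w['img'])
st()
E
```

```text
t 7.12 pos [ 0.579  -0.1272  0.0322] xang 6.64 tilt [ 0.0008 -0.0002] op 0.0574 F [2.29 0.13 0.91]
t 7.17 pos [ 0.5791 -0.1272  0.0321] xang 6.64 tilt [ 0.0009 -0.0003] op 0.0542 F [-0.04 -0.29  2.57]
```

View pics/w3.png

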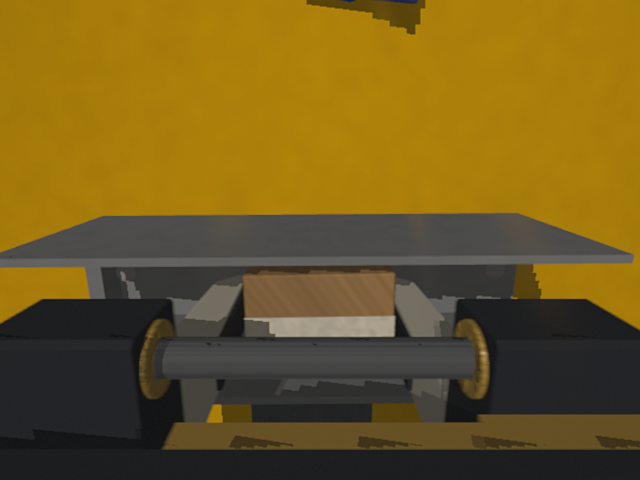

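Emit:
jog_arm(
  commands=[1,0,0,-0.002,0,1,-0.01,0,0,0,1,-0.018,0,0,0,1,-0.02,0,0,0,1,-0.016,0,0,0,1,-0.008,0,0,0,1,0,0,0,0,1,0,0,0,0,1,0,0,0.001,0,1,0,0,0.001,0,1,0,0,0,0],
)

```text
t: 8.08
tool_pos: [0.5081, -0.1355, 0.0321]
orientation: [3.136, 0.182, 0.001]
force: [-1.0, 0.1, 2.1]
opening: 0.0543
```

```bash
python3 - <<'E'
from h import *
s,Rm=st()
w=cam('wrist');cv2.imwrite('pics/w4.png',w['img'])
s,Rm=st()
a=np.radians(6.8);d=s['tool_pos'][:2]-np.array([.5761,-.1288]);print(d@[np.cos(a),np.sin(a)],d@[-np.sin(a),np.cos(a)])
E
```

```text
t 8.08 pos [ 0.5081 -0.1355  0.0321] xang 6.66 tilt [ 0.0009 -0.0003] op 0.0543 F [-1.01  0.05  2.09]
t 8.13 pos [ 0.5081 -0.1355  0.0321] xang 6.66 tilt [ 0.001  -0.0003] op 0.0538 F [0.34 0.15 2.06]
-0.06828981687441148 0.0013508682819607027
```

View pics/w4.png

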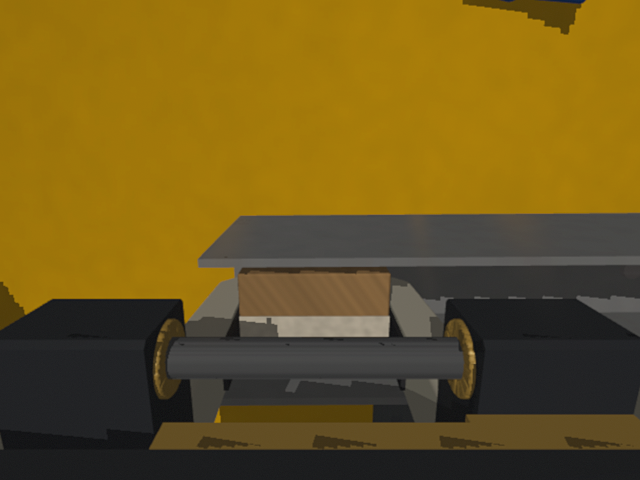

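Emit:
jog_arm(
  commands=[1,-0.003,0,0,0,1,0,0,0,0,-1,0,0,0,0,-1,0,0,0,0,-1,0,0,0,0,-1,0,0,0,0,-1,0,0,-0.015,0,-1,0,0,-0.03,0,-1,0,0,-0.04,0,-1,0,0,-0.04,0,-1,0,0,-0.04,0,-1,0,0,-0.04,0,-1,0,0,-0.04,0,-1,0,0,-0.03,0,-1,0,0,0,0,-1,0,0,0,0],
)

```text
t: 9.47
tool_pos: [0.5052, -0.1362, 0.3092]
orientation: [3.134, 0.182, 0.007]
force: [-0.9, 1.5, -0.2]
opening: 0.0928
```

```bash
python3 - <<'E'
from h import *
s,Rm=st()
w=cam('wrist');cv2.imwrite('pics/w5.png',w['img'])
print(pin(w,'old_box'),pin(w,'front_rest'))
E
```

```text
t 9.47 pos [ 0.5052 -0.1362  0.3092] xang 6.64 tilt [ 0.0044 -0.0017] op 0.0928 F [-0.9   1.46 -0.19]
[(313.6, 196.608, 0.83), (408.896, 337.776, 0.67)] []
```

View pics/w5.png

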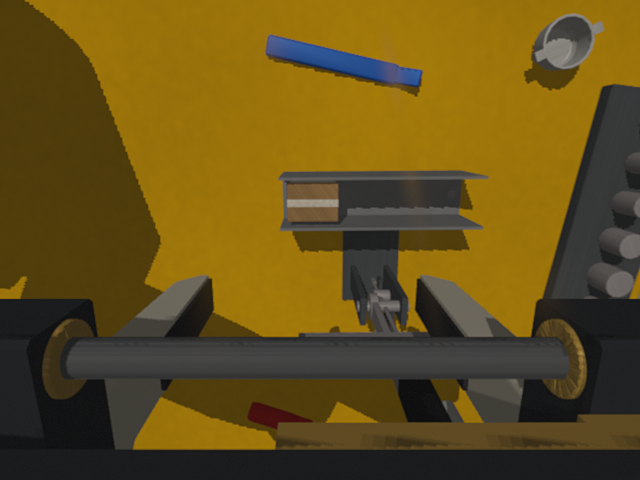

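Emit:
jog_arm(
  commands=[-1,0.0053,-0.0346,0,0,-1,0.0053,-0.0346,0,0,-1,0.0053,-0.0346,0,0,-1,0.0053,-0.0346,0,0,-1,0.0053,-0.0346,0,0,-1,0.0053,-0.0346,0,0,-1,0.0053,-0.0346,0,0,-1,0.0053,-0.0346,0,0,-1,0.0053,-0.0346,0,0,-1,0.0053,-0.0346,0,0,-1,0.0053,-0.0346,0,0,-1,0.0053,-0.0346,0,0],
)

```text
t: 10.62
tool_pos: [0.5182, 0.2854, 0.3042]
orientation: [3.135, 0.182, -0.005]
force: [0.9, 0.0, 0.3]
opening: 0.0931
```

Emit:
jog_arm(
  commands=[-1,0,0,0,7.16,-1,0,0,0,7.16,-1,0,0,0,7.16,-1,0,0,0,7.16,-1,0,0,0,7.16,-1,0,0,0,7.16,-1,0,0,0,7.16,-1,0,0,0,7.16,-1,0,0,0,7.16,-1,0,0,0,7.16,-1,0,0,0,7.16,-1,0,0,0,0,-1,0,0,0,0],
)

```text
t: 11.7
tool_pos: [0.5187, 0.2837, 0.3048]
orientation: [2.541, -1.843, -0.002]
force: [-0.3, 0.1, -0.0]
opening: 0.0929
```

```bash
python3 - <<'E'
from h import *
s,Rm=st()
w=cam('wrist');cv2.imwrite('pics/w6.png',w['img']);np.savez('w6.npz',**{k:w[k] for k in ['vfov','cx','cy','extrinsics']})
print(pin(w,'new_box'),pin(w,'cradle'))
cv2.imwrite('pics/w6z.png',cv2.resize(w['img'][130:330,200:440],None,fx=3,fy=3,interpolation=cv2.INTER_CUBIC)[:600])
E
```

```text
t 11.70 pos [0.5187 0.2837 0.3048] xang -71.89 tilt [-0.0027 -0.0012] op 0.0929 F [-0.32  0.06 -0.01]
[(306.688, 189.31199999999998, 0.62)] []
```

View pics/w6.png

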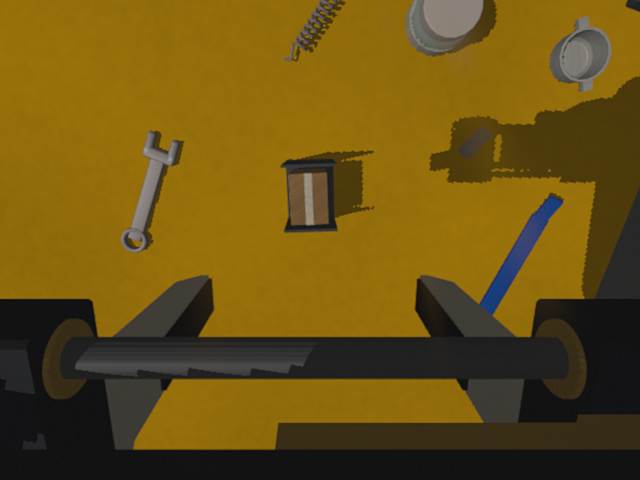

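View pics/w6z.png

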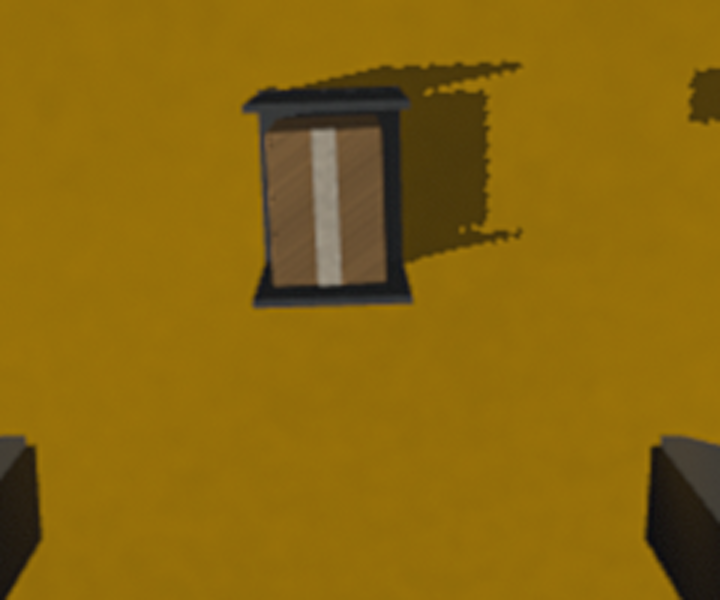

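```bash
python3 - <<'E'
from h import *
np.set_printoptions(precision=4,suppress=True)
w=dict(np.load('w6.npz'))
z=lambda u,v,h: onz(w,200+u/3,130+v/3,h)
b=np.array([z(u,v,.070) for u,v in [(264,129),(381,126),(386,283),(272,287)]])
c=np.array([z(u,v,.076) for u,v in [(243,109),(409,104),(411,302),(254,306)]])
for q in (b,c):
    print(q.mean(0)); e=q[0]-q[3]+q[1]-q[2];g=q[0]-q[1]+q[3]-q[2]
    print(np.linalg.norm(e)/2,np.degrees(np.arctan2(e[1],e[0])),np.linalg.norm(g)/2,np.degrees(np.arctan2(g[1],g[0])))
s,Rm=st()
print('box in tool',Rm.T@(b.mean(0)-s['tool_pos']),Rm.T@(c.mean(0)-s['tool_pos']))
E
```

```text
[0.5243 0.2912 0.07  ]
0.05480039759093092 20.25446819532946 0.03993941700496537 109.85810890470306
[0.5257 0.2903 0.076 ]
0.06765094770923985 19.82719482914169 0.05497863765942743 109.70227154788276
t 11.85 pos [0.5191 0.2838 0.3058] xang -71.93 tilt [-0.0012 -0.0005] op 0.0932 F [-0.03 -0.1  -0.2 ]
box in tool [-0.0054 -0.0076  0.2358] [-0.0041 -0.0086  0.2298]
```

Emit:
jog_arm(
  commands=[-1,-0.005,-0.008,0,-1.9,-1,0,0,0.035,0,-1,0,0,0.035,0,-1,0,0,0.035,0,-1,0,0,0.035,0,-1,0,0,0.035,0,-1,0,0,0.02,0,-1,0,0,0,0,-1,0,0,0,0],
  grip_force=20,
)

```text
t: 12.6
tool_pos: [0.5244, 0.2907, 0.1105]
orientation: [2.569, -1.803, -0.002]
force: [-0.3, 0.4, 0.1]
opening: 0.0928
```

```bash
python3 - <<'E'
from h import *
s,Rm=st()
w=cam('wrist');cv2.imwrite('pics/w7.png',w['img']);np.savez('w7.npz',**{k:w[k] for k in ['vfov','cx','cy','extrinsics']})
E
```

```text
t 12.60 pos [0.5244 0.2907 0.1105] xang -70.14 tilt [-0.0028 -0.0012] op 0.0928 F [-0.26  0.42  0.14]
```

View pics/w7.png

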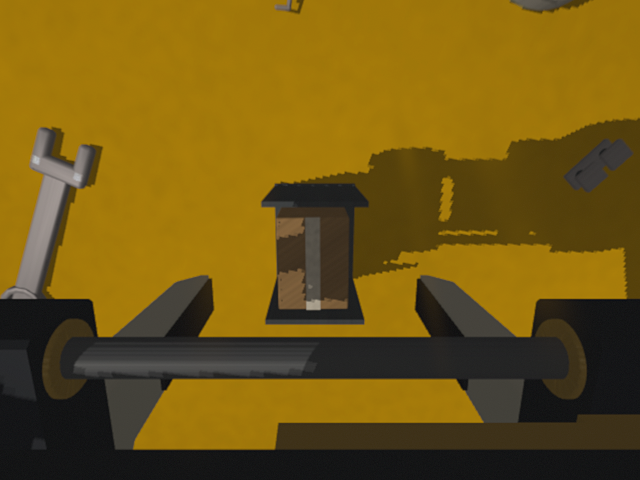

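Emit:
jog_arm(
  commands=[-1,0,0,0.025,0,-1,0,0,0.03,0,-1,0,0,0.017,0,-1,0,0,0.008,0,-1,0,0,0,0,-1,0,0,0,0,1,0,0,0,0,1,0,0,0,0,1,0,0,0,0,1,0,0,0,0,1,0,0,0,0,1,0,0,0,0,1,0,0,0,0,1,0,0,0,0,1,0,0,-0.01,0,1,0,0,-0.02,0,1,0,0,0,0],
)

```text
t: 14.07
tool_pos: [0.5274, 0.2921, 0.0656]
orientation: [-2.567, 1.804, -0.004]
force: [0.5, 0.8, 0.3]
opening: 0.0398
```

```bash
python3 - <<'E'
from h import *
s,Rm=st()
w=cam('wrist');cv2.imwrite('pics/w8.png',w['img'])
E
```

```text
t 14.07 pos [0.5274 0.2921 0.0656] xang -70.22 tilt [0.0044 0.002 ] op 0.0398 F [0.46 0.75 0.33]
```

View pics/w8.png

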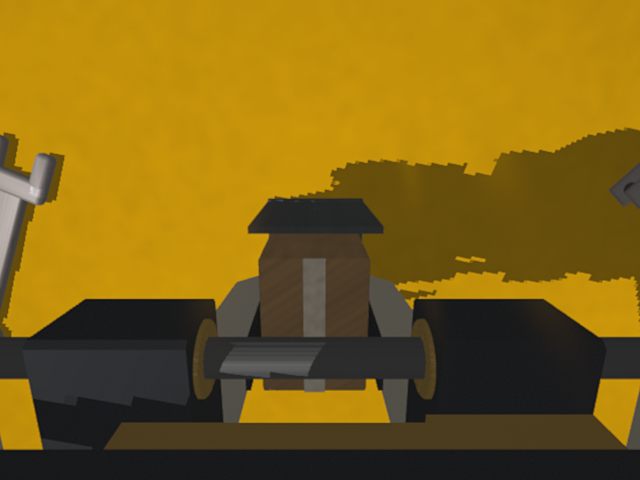

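Emit:
jog_arm(
  commands=[1,0,0,-0.03,0,1,0,0,-0.035,0,1,0,0,0,0,1,0.0242,0.015,0,0,1,0.0242,0.015,0,0,1,0.0242,0.015,0,0,1,0.0242,0.015,0,0,1,0.0242,0.015,0,0,1,0.0242,0.015,0,0,1,0,0,0,6.5,1,0,0,0,6.5,1,0,0,0.035,0,1,0,0,0.03,0,1,0,0,0.015,0,1,0,0,0.01,0,1,0,0,0,0,1,0,0,0,0,1,0,0,0,0],
)

```text
t: 15.62
tool_pos: [0.491, 0.1243, 0.038]
orientation: [-2.348, 2.085, -0.002]
force: [0.5, -0.4, -0.3]
opening: 0.0402
```

```bash
python3 - <<'E'
from h import *
s,Rm=st()
w=cam('side');cv2.imwrite('pics/s9.png',cv2.resize(w['img'][180:380,220:460],None,fx=3,fy=3))
st()
E
```

```text
t 15.62 pos [0.491  0.1243 0.038 ] xang -83.22 tilt [0.0022 0.0003] op 0.0402 F [ 0.45 -0.37 -0.31]
t 15.67 pos [0.4913 0.1243 0.0383] xang -83.22 tilt [0.0028 0.0004] op 0.0396 F [ 0.25 -0.22 -1.84]
```

View pics/s9.png

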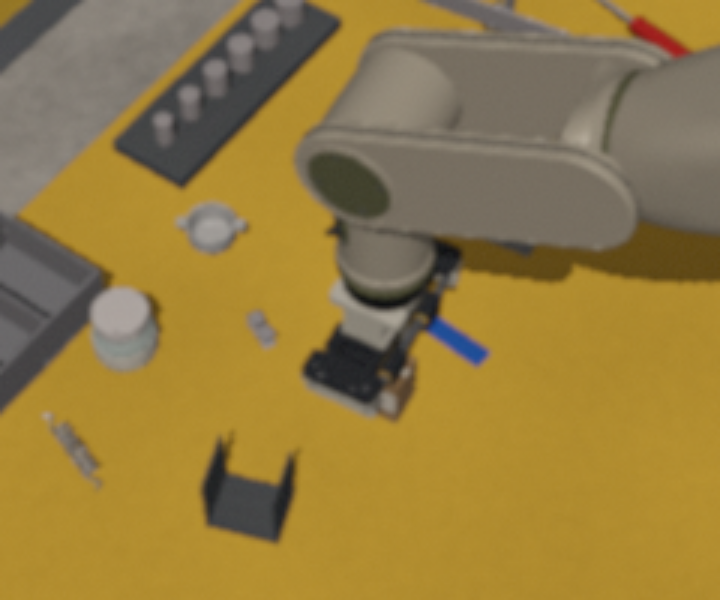

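Emit:
jog_arm(
  commands=[1,0,0,0.006,0,1,0,0,0.004,0,1,0,0,0,0,1,0,0,0,0],
)

```text
t: 16.0
tool_pos: [0.4916, 0.1243, 0.0279]
orientation: [-2.347, 2.084, -0.004]
force: [2.7, 0.9, 3.2]
opening: 0.0401
```

Emit:
jog_arm(
  commands=[1,0,0,0.002,0,1,0,0,0,0],
)

```text
t: 16.17
tool_pos: [0.492, 0.1244, 0.0273]
orientation: [-2.347, 2.084, -0.004]
force: [-3.9, -0.7, 17.7]
opening: 0.0402
```

Emit:
jog_arm(
  commands=[1,0,0,0.0015,0,1,0,0,0,0],
)

```text
t: 16.33
tool_pos: [0.4926, 0.1245, 0.0266]
orientation: [-2.346, 2.083, -0.005]
force: [-5.2, -0.5, 23.1]
opening: 0.0401
```

Emit:
jog_arm(
  commands=[1,0,0,-0.002,0,1,0,0,0,0,-1,0,0,0,0,-1,0,0,0,0,-1,0,0,0,0,-1,0,0,0,0,-1,0,0,0,0,-1,0,0,-0.02,0,-1,0,0,-0.035,0,-1,0,0,-0.035,0,-1,0,0,-0.02,0,-1,0,0,0,0],
)

```text
t: 17.33
tool_pos: [0.4933, 0.1246, 0.141]
orientation: [-2.344, 2.082, -0.009]
force: [0.1, 0.7, 0.1]
opening: 0.0931
```

Emit:
jog_arm(
  commands=[-1,0,0,0,-6.9,-1,0,0,0,-6.9,-1,0,0,0,-6.9,-1,0,0,0,-6.9,-1,0,0,0,-6.9,-1,0,0,0,-6.9,-1,0,0,0,-6.9,-1,0,0,0,-6.9,-1,0,0,0,-6.9,-1,0,0,0,-6.9,-1,0,0,0,-6.9,-1,0,0,0,-6.9,-1,0,0,0,-6.9,-1,0,0,0,0,-1,0,0,0,0],
)

```text
t: 18.58
tool_pos: [0.4893, 0.124, 0.1342]
orientation: [3.137, 0.171, -0.002]
force: [-0.3, -0.2, 0.5]
opening: 0.0929
```

```bash
python3 - <<'E'
from h import *
s,Rm=st()
w=cam('wrist');cv2.imwrite('pics/w10.png',w['img']);np.savez('w10.npz',**{k:w[k] for k in ['vfov','cx','cy','extrinsics']})
print(pin(w,'new_box'))
cv2.imwrite('pics/w10z.png',cv2.resize(w['img'][130:330,200:440],None,fx=3,fy=3,interpolation=cv2.INTER_CUBIC)[:600])
E
```

```text
t 18.58 pos [0.4893 0.124  0.1342] xang 6.26 tilt [-0.0013 -0.0002] op 0.0929 F [-0.3  -0.17  0.54]
[(312.832, 227.712, 0.61)]
```

View pics/w10z.png

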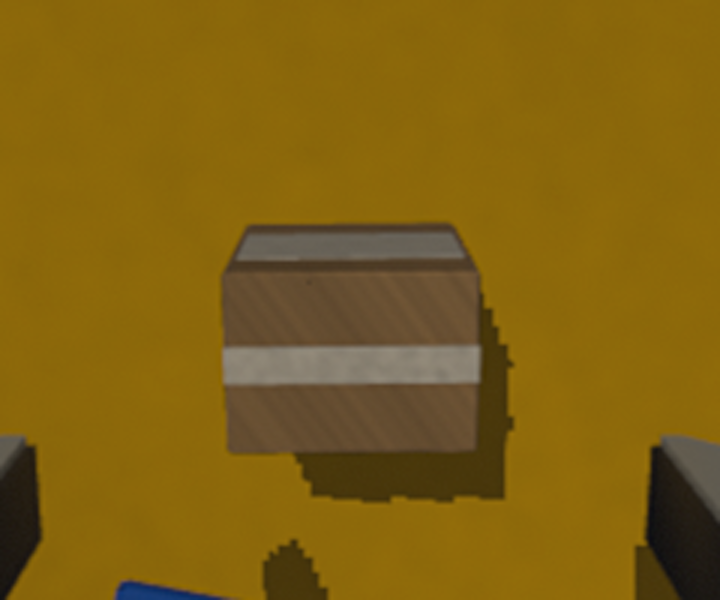

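```bash
python3 - <<'E'
from h import *
np.set_printoptions(precision=4,suppress=True)
w=dict(np.load('w10.npz'))
z=lambda u,v,h: onz(w,200+u/3,130+v/3,h)
q=np.array([z(u,v,.064) for u,v in [(223,272),(480,272),(475,452),(229,453)]])
e=q[1]-q[0]+q[2]-q[3]
print(q.mean(0),np.linalg.norm(e)/2,np.degrees(np.arctan2(e[1],e[0])))
s,Rm=st();print(Rm.T@(q.mean(0)-s['tool_pos']))
E
```

```text
[0.4909 0.1242 0.064 ] 0.05291817073559585 6.400299789779985
t 18.68 pos [0.4896 0.124  0.1346] xang 6.25 tilt [-0.0008 -0.0001] op 0.0932 F [ 0.3   1.14 -0.8 ]
[ 0.0014 -0.      0.0706]
```

Emit:
jog_arm(
  commands=[-1,0.001,0,0.025,0,-1,0,0,0.035,0,-1,0,0,0.025,0,-1,0,0,0.013,0,-1,0,0,0.006,0,-1,0,0,0,0,-1,0,0,0,0,1,0,0,0,0,1,0,0,0,0,1,0,0,0,0,1,0,0,0,0,1,0,0,0,0,1,0,0,0,0,1,0,0,0,0],
)

```text
t: 19.85
tool_pos: [0.4909, 0.1242, 0.0313]
orientation: [3.137, 0.177, 0.0]
force: [-0.7, -0.4, 1.2]
opening: 0.0537
```

```bash
python3 - <<'E'
from h import *
st()
E
```

```text
t 19.85 pos [0.4909 0.1242 0.0313] xang 6.48 tilt [0.0003 0.    ] op 0.0537 F [-0.73 -0.36  1.24]
```

Emit:
jog_arm(
  commands=[1,0,0,-0.015,0,1,0,0,-0.035,0,1,0,0,-0.04,0,1,0,0,-0.03,0,1,0,0,0,0,1,0.0114,0.0326,0,-0.3,1,0.0114,0.0326,0,0,1,0.0114,0.0326,0,0,1,0.0114,0.0326,0,0,1,0.0114,0.0326,0,0,1,0.0114,0.0326,0,0,1,0.0114,0.0326,0,0,1,0.0114,0.0326,0,0,1,0,0,0,0,1,0,0,0,0,1,0,0,0,0],
)

```text
t: 21.18
tool_pos: [0.6112, -0.1237, 0.1497]
orientation: [-3.135, -0.185, 0.003]
force: [-0.2, 0.3, -2.0]
opening: 0.0539
```

```bash
python3 - <<'E'
from h import *
s,Rm=st()
w=cam('wrist');cv2.imwrite('pics/w11.png',w['img']);np.savez('w11.npz',**{k:w[k] for k in ['vfov','cx','cy','extrinsics']})
E
```

```text
t 21.18 pos [ 0.6112 -0.1237  0.1497] xang 6.74 tilt [-0.0022  0.0011] op 0.0539 F [-0.25  0.35 -2.02]
```

View pics/w11.png

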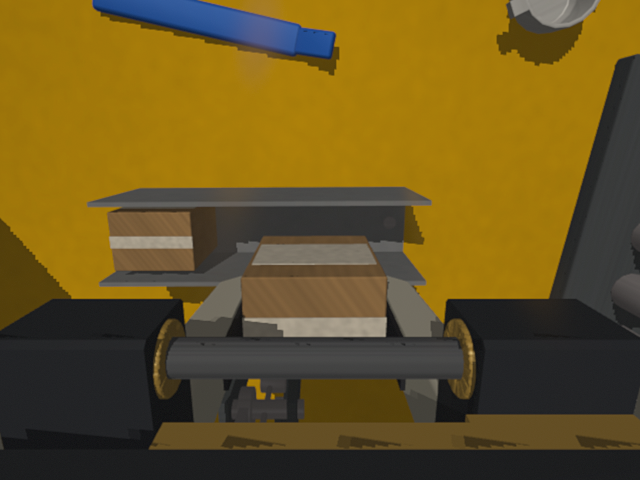

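```bash
python3 - <<'E'
from h import *
np.set_printoptions(precision=4,suppress=True)
w=dict(np.load('w11.npz'))
c=[onz(w,u,v,.076) for u,v in [(431,203),(88,204.5),(425,286),(100,286)]]
for i,j in [(0,1),(2,3)]:
    d=c[i]-c[j];print(np.linalg.norm(d),np.degrees(np.arctan2(d[1],d[0])))
m=np.mean(c,0);print(m,np.linalg.norm(c[0]-c[2]))
s,Rm=st();print(Rm.T@(m-s['tool_pos']))
E
```

```text
0.21323480319396496 7.012543693277219
0.21326081842712385 6.785431246359907
[ 0.5766 -0.1251  0.076 ] 0.054834251154430635
t 21.23 pos [ 0.6112 -0.1232  0.15  ] xang 6.80 tilt [-0.0017  0.0009] op 0.0538 F [-0.51 -0.28 -1.27]
[-0.0345 -0.0021  0.0741]
```

Emit:
jog_arm(
  commands=[1,0,0,0.015,0,1,0,0,0.012,0,1,0,0,0.006,0,1,0,0,0,0,1,0,0,0,0],
)

```text
t: 21.65
tool_pos: [0.6113, -0.1233, 0.1174]
orientation: [-3.135, -0.187, 0.002]
force: [0.4, 0.1, -2.2]
opening: 0.0539
```

```bash
python3 - <<'E'
from h import *
s,Rm=st()
w=cam('wrist');np.savez('w12.npz',**{k:w[k] for k in ['vfov','cx','cy','extrinsics']})
cv2.imwrite('pics/w12z.png',cv2.resize(w['img'][180:340,60:460],None,fx=2,fy=2,interpolation=cv2.INTER_CUBIC)[:600])
w=cam('top')
cv2.imwrite('pics/t12z.png',cv2.resize(w['img'][190:300,340:460],None,fx=5,fy=5,interpolation=cv2.INTER_CUBIC)[:600])
E
```

```text
t 21.65 pos [ 0.6113 -0.1233  0.1174] xang 6.82 tilt [-0.0016  0.0005] op 0.0539 F [ 0.44  0.12 -2.16]
```

View pics/w12z.png

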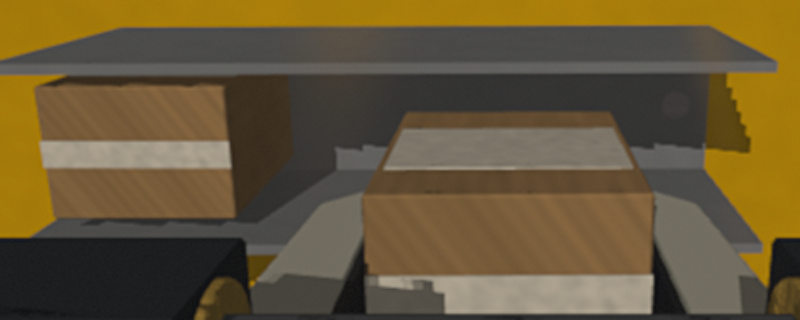

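```bash
python3 - <<'E'
from h import *
np.set_printoptions(precision=4,suppress=True)
w=dict(np.load('w12.npz'))
P=lambda u,v,h: onz(w,60+u/2,180+v/2,h)
a=np.radians(6.85);n=np.array([-np.sin(a),np.cos(a),0]);t=np.array([.6113,-.1233,0])
for nm,u,v,h in [('box bot +y',510,111.5,.0861),('wall+ outer',510,61,.076),('wall+ inner',510,73,.076),('wall- inner',720,243,.076),('wall- outer',720,252,.076),('boxtop +y',505,193,.1501),('old +y top',130,84,.07),('old -y top',145,218,.07)]:
    print(nm,(P(u,v,h)-t)@n)
E
```

```text
box bot +y 0.019776633434155273
wall+ outer 0.03132556618109
wall+ inner 0.02803276008004173
wall- inner -0.021521590706450294
wall- outer -0.02430593300388343
boxtop +y 0.02034364191410767
old +y top 0.02376090419992042
old -y top -0.016268057146966823
```

View pics/t12z.png

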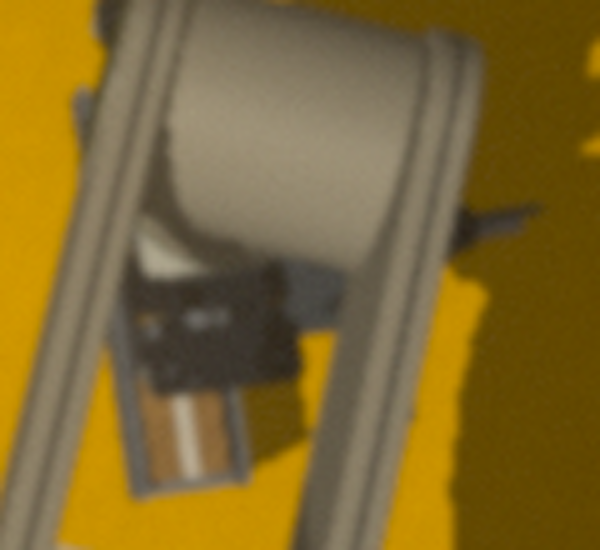

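Emit:
jog_arm(
  commands=[1,0,-0.003,0,0,1,0,0,0,0,1,0,0,0.01,0,1,0,0,0.015,0,1,0,0,0.015,0,1,0,0,0.01,0,1,0,0,0,0],
)

```text
t: 22.33
tool_pos: [0.6094, -0.1205, 0.0646]
orientation: [-3.134, -0.186, 0.008]
force: [-0.7, 0.2, -2.3]
opening: 0.0537
```

Emit:
jog_arm(
  commands=[1,0,0,0.012,0,1,0,0,0.01,0,1,0,0,0.005,0,1,0,0,0,0,1,0,0,0,0],
)

```text
t: 22.75
tool_pos: [0.6114, -0.121, 0.0408]
orientation: [-3.136, -0.186, 0.001]
force: [-0.3, -0.2, -1.5]
opening: 0.0538
```

Free of the walls; lower the last few mm.

Emit:
jog_arm(
  commands=[1,0,0,0.003,0,1,0,0,0,0],
)

```text
t: 22.92
tool_pos: [0.612, -0.1212, 0.0384]
orientation: [3.136, 0.186, 0.001]
force: [0.0, 0.4, -1.9]
opening: 0.0539
```

Emit:
jog_arm(
  commands=[1,0,0,0.001,0,1,0,0,0,0],
)

```text
t: 23.08
tool_pos: [0.6119, -0.1211, 0.0374]
orientation: [3.136, 0.186, 0.001]
force: [0.3, 0.6, -1.8]
opening: 0.054
```

Emit:
jog_arm(
  commands=[1,0,0,0.001,0,1,0,0,0,0,1,0,0,0,0],
)

```text
t: 23.33
tool_pos: [0.612, -0.1212, 0.0373]
orientation: [3.136, 0.186, 0.001]
force: [-2.3, -0.3, 5.8]
opening: 0.0536
```

Contact with the floor. Release and rise straight up.

Emit:
jog_arm(
  commands=[-1,0,0,0,0,-1,0,0,0,0,-1,0,0,0,0,-1,0,0,0,0,-1,0,0,0,0,-1,0,0,-0.02,0,-1,0,0,-0.035,0,-1,0,0,-0.04,0,-1,0,0,-0.04,0,-1,0,0,-0.04,0,-1,0,0,-0.04,0,-1,0,0,-0.04,0,-1,0,0,-0.04,0,-1,0,0,-0.04,0,-1,0,0,-0.03,0,-1,0,0,0,0,-1,0,0,0,0,-1,0,0,0,0],
)

```text
t: 24.83
tool_pos: [0.6116, -0.1211, 0.4003]
orientation: [-3.136, -0.186, 0.001]
force: [0.1, -0.2, -0.0]
opening: 0.0929
```

```bash
python3 - <<'E'
from h import *
s,Rm=st()
w=cam('wrist');cv2.imwrite('pics/w13.png',w['img']);np.savez('w13.npz',**{k:w[k] for k in ['vfov','cx','cy','extrinsics']})
st()
E
```

```text
t 24.83 pos [ 0.6116 -0.1211  0.4003] xang 6.78 tilt [-0.0007  0.0002] op 0.0929 F [ 0.09 -0.21 -0.  ]
t 24.88 pos [ 0.6113 -0.121   0.3992] xang 6.78 tilt [-0.0026  0.0007] op 0.0932 F [ 0.58 -0.35 -0.14]
```

View pics/w13.png

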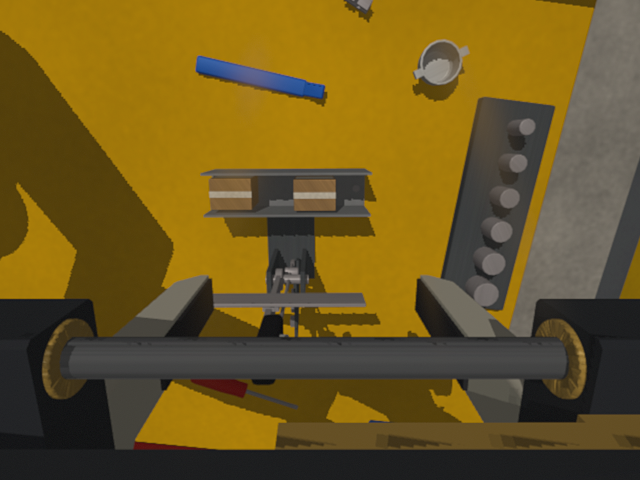

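Emit:
jog_arm(
  commands=[-1,-0.009,0.025,0,0,-1,-0.009,0.025,0,0,-1,-0.009,0.025,0,0,-1,-0.008,0.02,0,0,-1,0,0,0,0,-1,0,0,0,0,-1,0,0,0,0],
)

```text
t: 25.47
tool_pos: [0.5879, -0.2191, 0.3995]
orientation: [-3.135, -0.185, 0.003]
force: [-0.3, 0.6, 0.2]
opening: 0.093
```

```bash
python3 - <<'E'
from h import *
s,Rm=st()
w=cam('wrist');cv2.imwrite('pics/w14.png',w['img']);np.savez('w14.npz',**{k:w[k] for k in ['vfov','cx','cy','extrinsics']})
print(pin(w,'grip'),pin(w,'pivot'),pin(w,'plate'))
for X in [(.5889,-.2293,.283),(.5889,-.2293,.098),(.5889,-.2293,.313)]: print(proj(w,X))
st()
t=cam('side');cv2.imwrite('pics/s14.png',cv2.resize(t['img'][100:300,280:520],None,fx=3,fy=3))
E
```

```text
t 25.47 pos [ 0.5879 -0.2191  0.3995] xang 6.77 tilt [-0.0022  0.0015] op 0.0930 F [-0.31  0.62  0.22]
[(314.304, 243.888, 0.83)] [(315.072, 203.616, 0.9), (262.71999999999997, 119.712, 0.48)] [(313.28, 203.51999999999998, 0.81)]
[314.5730314 247.7119847]
[314.62969298 207.00448055]
[314.5565695  259.53875017]
t 25.67 pos [ 0.5884 -0.2185  0.4009] xang 6.86 tilt [-0.0002  0.0003] op 0.0927 F [ 0.06 -0.24 -0.24]
```

View pics/w14.png

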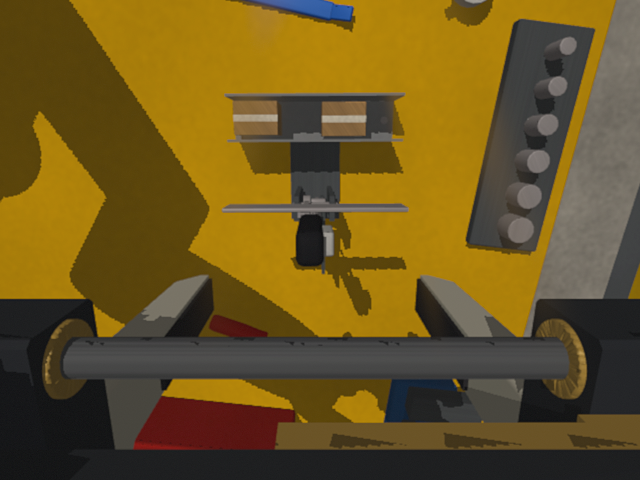

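View pics/s14.png

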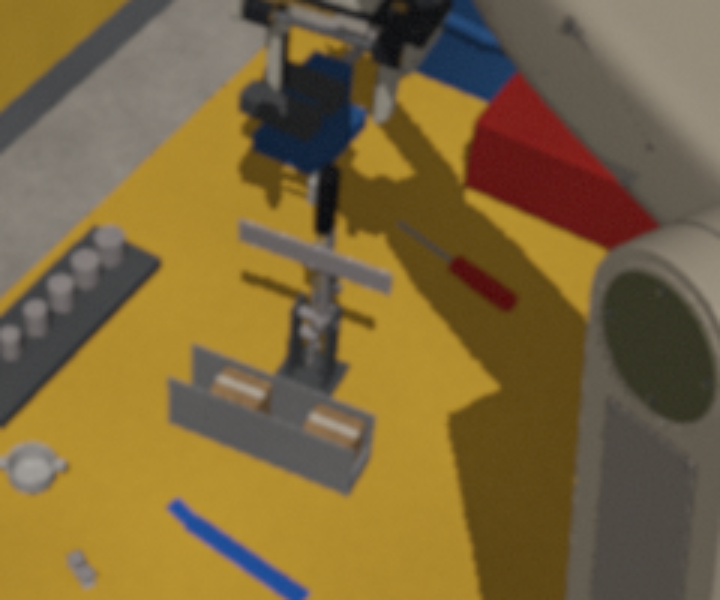

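```bash
python3 - <<'E'
import cv2
t=cv2.imread('pics/w14.png')
cv2.imwrite('pics/w14z.png',cv2.resize(t[180:290,260:370],None,fx=5.4,fy=5.4,interpolation=cv2.INTER_CUBIC))
E
```

```text
(no output)
```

View pics/w14z.png

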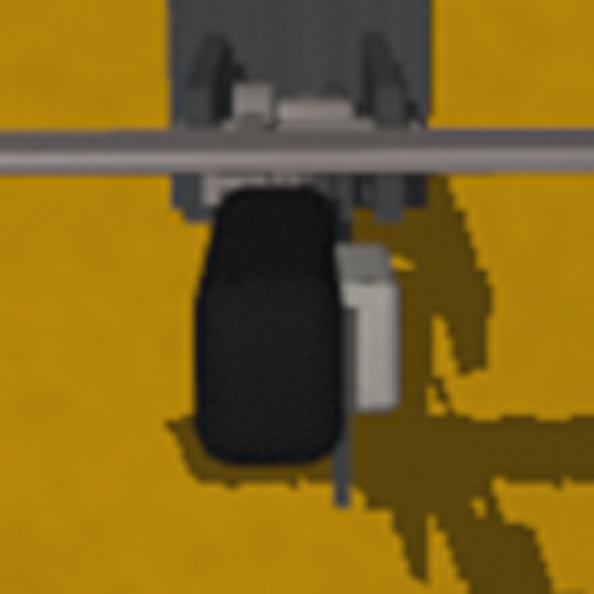

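```bash
python3 - <<'E'
from h import *
np.set_printoptions(precision=4,suppress=True)
w=dict(np.load('w14.npz'))
P=lambda u,v,h: onz(w,260+u/5.4,180+v/5.4,h)
print('tip centre',P(268,375,.313)); print('button top c',P(375,347,.298)); print('left,right',P(196,375,.313),P(400,347,.298))
print('plate', P(300,148,.203))
print('base bracket', P(170,200,.0),P(432,200,0))
E
```

```text
tip centre [ 0.5848 -0.2226  0.313 ]
button top c [ 0.5986 -0.2214  0.298 ]
left,right [ 0.5758 -0.2237  0.313 ] [ 0.6019 -0.221   0.298 ]
plate [ 0.5878 -0.2121  0.203 ]
base bracket [ 0.5585 -0.2646  0.    ] [ 0.6299 -0.2561  0.    ]
```

Emit:
jog_arm(
  commands=[-1,-0.0035,0.006,0,0,-1,0,0,0.03,0,-1,0,0,0.035,0,-1,0,0,0.035,0,-1,0,0,0.025,0,-1,0,0,0.012,0,-1,0,0,0,0,-1,0,0,0,0,-1,0,0,0,0],
)

```text
t: 26.47
tool_pos: [0.5864, -0.2265, 0.2669]
orientation: [3.134, 0.186, 0.005]
force: [0.7, 0.5, -0.2]
opening: 0.0928
```

```bash
python3 - <<'E'
from h import *
s,Rm=st()
w=cam('wrist');cv2.imwrite('pics/w15.png',w['img'])
E
```

```text
t 26.47 pos [ 0.5864 -0.2265  0.2669] xang 6.79 tilt [ 0.0033 -0.0016] op 0.0928 F [ 0.71  0.48 -0.17]
```

View pics/w15.png

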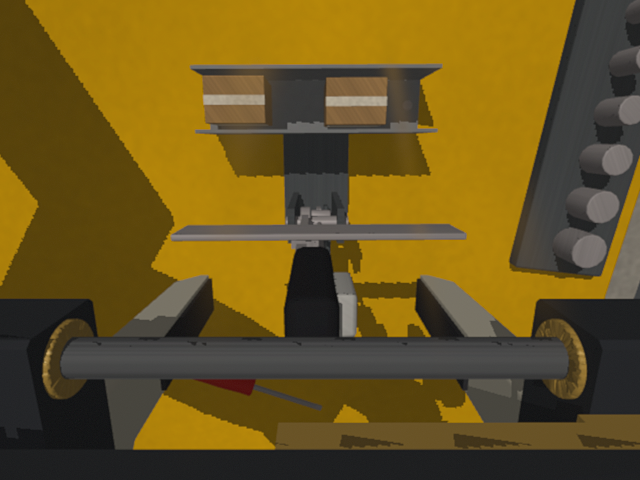

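```bash
python3 - <<'E'
from h import *
s,Rm=st()
w=cam('wrist');s,Rm=st()
for d in [(.0105,0,-.019),(.0105,-.0075,-.019),(.0105,.0075,-.019),(.0165,0,-.034),(.0165,-.009,-.034),(0.0165,0,-.004)]:
    print(d,proj(w,s['tool_pos']+Rm@np.array(d)))
t=w['img'];cv2.imwrite('pics/w15z.png',cv2.resize(t[220:400,240:400],None,fx=3.3,fy=3.3,interpolation=cv2.INTER_CUBIC))
E
```

```text
t 26.52 pos [ 0.5865 -0.2266  0.2673] xang 6.78 tilt [ 0.004  -0.0019] op 0.0935 F [ 0.4  -0.37  0.9 ]
t 26.57 pos [ 0.5865 -0.2265  0.2671] xang 6.78 tilt [ 0.0039 -0.0018] op 0.0928 F [1.2  0.03 0.52]
(0.0105, 0, -0.019) [340.66428591 311.99007107]
(0.0105, -0.0075, -0.019) [340.98091855 294.87686941]
(0.0105, 0.0075, -0.019) [340.35499512 328.70646352]
(0.0165, 0, -0.034) [359.5157594  329.35278203]
(0.0165, -0.009, -0.034) [360.23236327 306.93198294]
(0.0165, 0, -0.004) [351.85791227 297.54045841]
```

View pics/w15z.png

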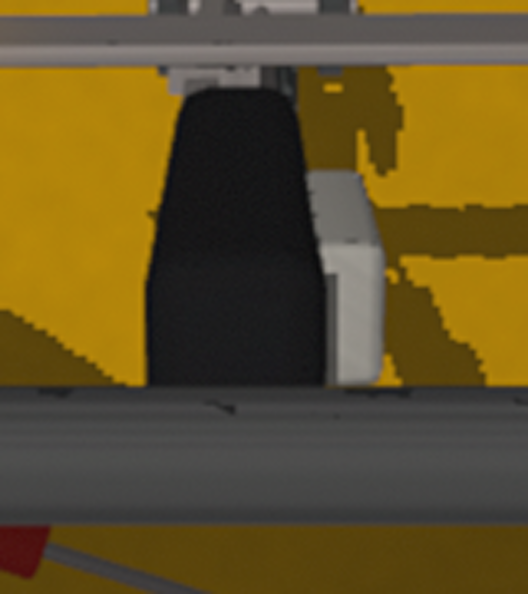

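Emit:
jog_arm(
  commands=[-1,-0.0005,-0.005,0.003,0,-1,0,0,0,0,1,0,0,0,0,1,0,0,0,0,1,0,0,0,0,1,0,0,0,0,1,0,0,0,0,1,0,0,0,0,1,0,0,0,0,1,0,0,0,0,1,0,0,0,0,1,0,0,0,0],
  grip_force=25,
)

```text
t: 27.57
tool_pos: [0.5845, -0.221, 0.2611]
orientation: [3.136, 0.186, 0.001]
force: [2.7, -0.4, -0.8]
opening: 0.0309
```

```bash
python3 - <<'E'
from h import *
s,Rm=st();print(s['wrist_torque'])
w=cam('wrist');cv2.imwrite('pics/w16.png',w['img'])
E
```

```text
t 27.57 pos [ 0.5845 -0.221   0.2611] xang 6.78 tilt [0.0006 0.    ] op 0.0309 F [ 2.69 -0.43 -0.81]
[-0.01271108 -0.58107114  0.00488264]
```

View pics/w16.png

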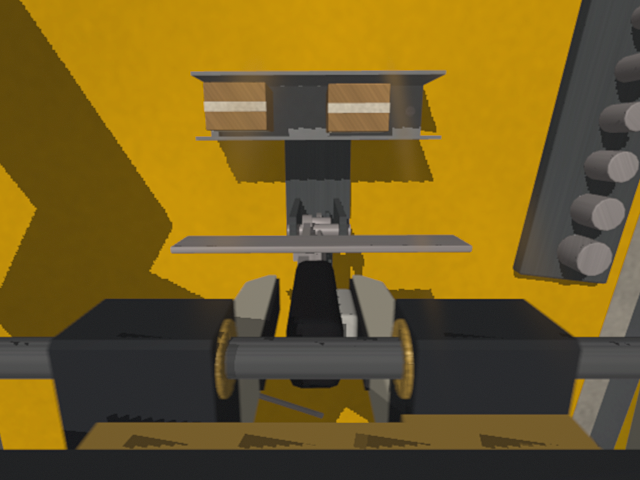

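Emit:
jog_arm(
  commands=[1,0,0,0,0,1,0,0,0,0,1,0,0,0,0,1,0,0,0,0],
)

```text
t: 27.95
tool_pos: [0.5848, -0.221, 0.2612]
orientation: [3.136, 0.186, 0.002]
force: [5.4, -0.2, -2.0]
opening: 0.0194
```

```bash
python3 - <<'E'
from h import *
s,Rm=st();print(s['wrist_torque'])
E
```

```text
t 27.95 pos [ 0.5848 -0.221   0.2612] xang 6.79 tilt [ 0.0011 -0.0001] op 0.0194 F [ 5.4  -0.24 -2.02]
[-0.06555454 -1.31131074  0.18535088]
```

```bash
python3 - <<'E'
import numpy as np
R=.182
ph=.02+.05*np.arange(31)
py=-np.round(np.diff(R*np.sin(ph)),4);pz=np.round(-np.diff(R*np.cos(ph)),4)
print(', '.join(f'1, 0, {a:g}, {b:g}, 0' for a,b in zip(py[:8],pz)))
print(', '.join(f'1, 0, {a:g}, {b:g}, 0' for a,b in zip(py[8:],pz[8:])))
E
```

```text
1, 0, -0.0091, 0.0004, 0, 1, 0, -0.0091, 0.0009, 0, 1, 0, -0.009, 0.0013, 0, 1, 0, -0.0089, 0.0018, 0, 1, 0, -0.0088, 0.0022, 0, 1, 0, -0.0087, 0.0026, 0, 1, 0, -0.0086, 0.0031, 0, 1, 0, -0.0084, 0.0035, 0
1, 0, -0.0082, 0.0039, 0, 1, 0, -0.008, 0.0043, 0, 1, 0, -0.0078, 0.0047, 0, 1, 0, -0.0075, 0.0051, 0, 1, 0, -0.0073, 0.0055, 0, 1, 0, -0.007, 0.0058, 0, 1, 0, -0.0067, 0.0062, 0, 1, 0, -0.0064, 0.0065, 0, 1, 0, -0.006, 0.0068, 0, 1, 0, -0.0057, 0.0071, 0, 1, 0, -0.0053, 0.0074, 0, 1, 0, -0.005, 0.0076, 0, 1, 0, -0.0046, 0.0079, 0, 1, 0, -0.0042, 0.0081, 0, 1, 0, -0.0038, 0.0083, 0, 1, 0, -0.0033, 0.0085, 0, 1, 0, -0.0029, 0.0086, 0, 1, 0, -0.0025, 0.0088, 0, 1, 0, -0.002, 0.0089, 0, 1, 0, -0.0016, 0.009, 0, 1, 0, -0.0011, 0.009, 0, 1, 0, -0.0007, 0.0091, 0
```

Emit:
jog_arm(
  commands=[1,0,-0.009,0.0004,0,1,0,-0.009,0.0009,0,1,0,-0.009,0.0013,0,1,0,-0.009,0.0018,0,1,0,-0.009,0.0022,0,1,0,-0.0087,0.0026,0,1,0,-0.0086,0.0031,0,1,0,-0.0084,0.0035,0,1,0,0,0,0],
)

```text
t: 28.7
tool_pos: [0.5758, -0.1492, 0.2454]
orientation: [-3.135, -0.187, -0.0]
force: [1.3, 3.1, 3.1]
opening: 0.0196
```

```bash
python3 - <<'E'
from h import *
s,Rm=st();print(s['wrist_torque'])
w=cam('wrist');cv2.imwrite('pics/w17.png',w['img'])
E
```

```text
t 28.70 pos [ 0.5758 -0.1492  0.2454] xang 6.84 tilt [0.0002 0.001 ] op 0.0196 F [1.32 3.09 3.14]
[ 0.21646288 -0.68521083  0.16749965]
```

View pics/w17.png

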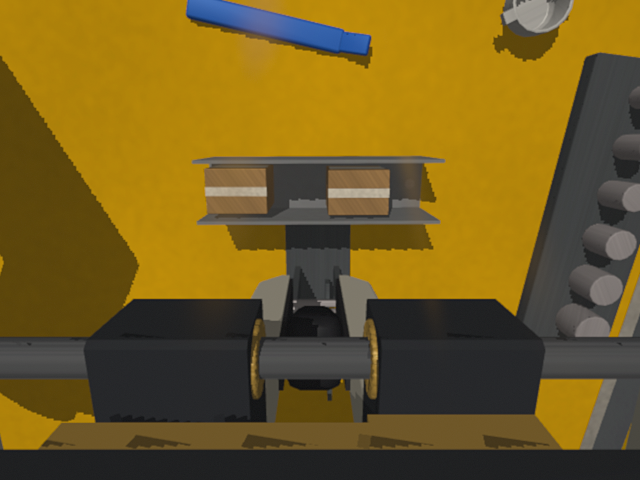

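Emit:
jog_arm(
  commands=[1,0,-0.0082,0.0039,0,1,0,-0.008,0.0043,0,1,0,-0.0078,0.0047,0,1,0,-0.0075,0.0051,0,1,0,-0.0073,0.0055,0,1,0,-0.007,0.0058,0,1,0,-0.0067,0.0062,0,1,0,-0.0064,0.0065,0,1,0,-0.006,0.0068,0,1,0,-0.0057,0.0071,0,1,0,-0.0053,0.0074,0,1,0,0,0,0],
)

```text
t: 29.75
tool_pos: [0.5663, -0.0723, 0.1815]
orientation: [-3.132, -0.188, 0.002]
force: [-2.4, 11.1, 5.6]
opening: 0.0196
```

```bash
python3 - <<'E'
from h import *
s,Rm=st();print(s['wrist_torque'])
w=cam('wrist');cv2.imwrite('pics/w18.png',w['img'])
E
```

```text
t 29.75 pos [ 0.5663 -0.0723  0.1815] xang 6.89 tilt [-0.0015  0.0043] op 0.0196 F [-2.43 11.09  5.62]
[ 1.51742734 -0.17676716  0.13027063]
```

View pics/w18.png

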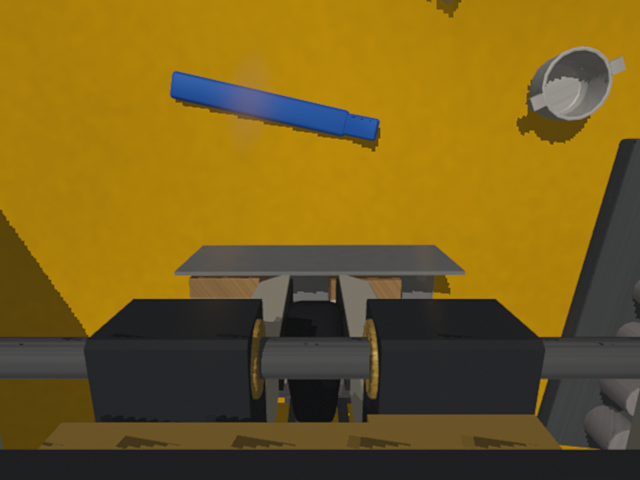

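Emit:
jog_arm(
  commands=[1,0,-0.006,0.007,0,1,0,-0.0055,0.0075,0,1,0,-0.005,0.008,0,1,0,-0.0045,0.0083,0,1,0,-0.0036,0.0085,0,1,0,-0.003,0.0086,0,1,0,-0.0025,0.0088,0,1,0,-0.002,0.0089,0,1,0,0,0,0],
)

```text
t: 30.55
tool_pos: [0.5623, -0.0404, 0.1146]
orientation: [-3.131, -0.188, 0.003]
force: [2.7, 13.0, 0.5]
opening: 0.0192
```

```bash
python3 - <<'E'
from h import *
s,Rm=st();print(s['wrist_torque'])
w=cam('side');cv2.imwrite('pics/s19.png',cv2.resize(w['img'][150:350,280:520],None,fx=3,fy=3))
E
```

```text
t 30.55 pos [ 0.5623 -0.0404  0.1146] xang 6.86 tilt [-0.0022  0.0048] op 0.0192 F [ 2.73 13.04  0.48]
[ 1.77853923 -0.65526685  0.1818897 ]
```

View pics/s19.png

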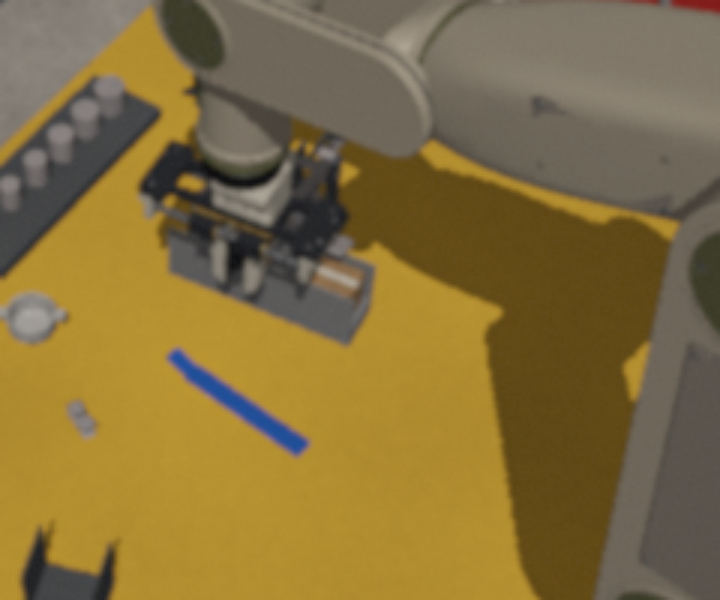

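Emit:
jog_arm(
  commands=[1,0,-0.002,0.009,0,1,0,-0.0015,0.009,0,1,0,-0.001,0.006,0,1,0,0,0,0,1,0,0,0,0],
)

```text
t: 31.02
tool_pos: [0.5618, -0.0363, 0.0912]
orientation: [-3.132, -0.187, 0.003]
force: [1.6, 13.4, -1.5]
opening: 0.0195
```

```bash
python3 - <<'E'
from h import *
s,Rm=st();print(s['wrist_torque'])
E
```

```text
t 31.02 pos [ 0.5618 -0.0363  0.0912] xang 6.84 tilt [-0.0022  0.0043] op 0.0195 F [ 1.56 13.41 -1.48]
[ 1.70987499 -0.5624741   0.19246867]
```

Emit:
jog_arm(
  commands=[1,0,0,0.003,0,1,0,0,0.002,0,1,0,0,0,0],
)

```text
t: 31.27
tool_pos: [0.5617, -0.0359, 0.0866]
orientation: [-3.131, -0.187, 0.003]
force: [1.2, 14.9, 0.2]
opening: 0.0195
```

Emit:
jog_arm(
  commands=[1,0,0,0.003,0,1,0,0,0,0,1,0,0,0,0],
)

```text
t: 31.52
tool_pos: [0.5617, -0.0357, 0.0836]
orientation: [-3.131, -0.187, 0.003]
force: [1.5, 17.5, 0.5]
opening: 0.0196
```

```bash
python3 - <<'E'
from h import *
s,Rm=st();print(s['wrist_torque'])
w=cam('wrist');cv2.imwrite('pics/w20.png',w['img'])
a=np.radians(6.85)
for nm in ['grip','plate']: print(nm,pin(w,nm))
s,Rm=st()
for d in [(0,0,-.019),(0,-.03,-.019),(0,.05,-.019)]: print(proj(w,s['tool_pos']+Rm@np.array(d)))
E
```

```text
t 31.52 pos [ 0.5617 -0.0357  0.0836] xang 6.85 tilt [-0.0023  0.0052] op 0.0196 F [ 1.47 17.45  0.51]
[ 2.10180052 -0.40817044  0.16443493]
grip [(325.18399999999997, 370.41600000000005, 0.81)]
plate []
t 31.67 pos [ 0.5618 -0.0357  0.0836] xang 6.85 tilt [-0.0023  0.0052] op 0.0195 F [ 1.64 17.12  0.22]
[315.09625572 312.30070347]
[315.15266433 241.26366361]
[315.01315739 416.94890105]
```

View pics/w20.png

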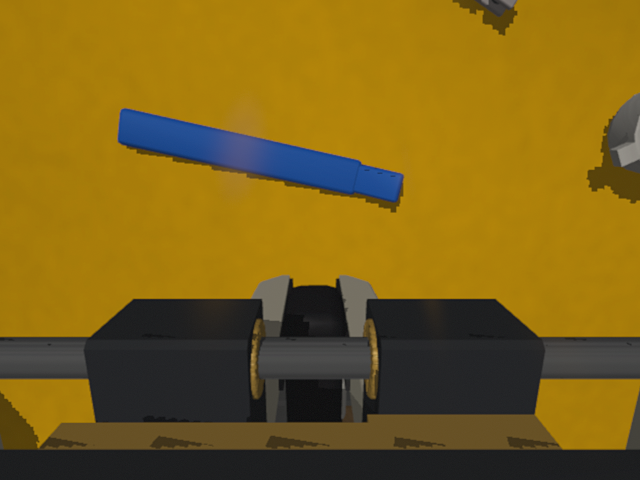

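Emit:
jog_arm(
  commands=[1,0,-0.002,0.003,0,1,0,0,0,0,1,0,0,0,0],
)

```text
t: 31.92
tool_pos: [0.5617, -0.0354, 0.0807]
orientation: [-3.133, -0.187, 0.003]
force: [2.0, 9.1, -0.9]
opening: 0.0197
```

```bash
python3 - <<'E'
from h import *
s,Rm=st()
t=cam('top');cv2.imwrite('pics/t21.png',cv2.resize(t['img'][180:300,320:460],None,fx=5,fy=5,interpolation=cv2.INTER_CUBIC))
t=cam('side');cv2.imwrite('pics/s21.png',cv2.resize(t['img'][170:290,300:440],None,fx=5,fy=5,interpolation=cv2.INTER_CUBIC))
E
```

```text
t 31.92 pos [ 0.5617 -0.0354  0.0807] xang 6.82 tilt [-0.0018  0.0028] op 0.0197 F [ 2.01  9.05 -0.93]
```

View pics/s21.png

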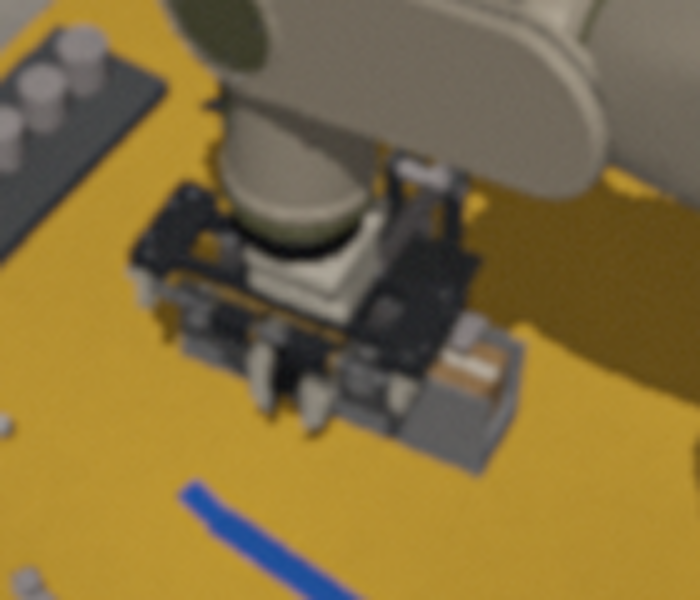

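View pics/t21.png

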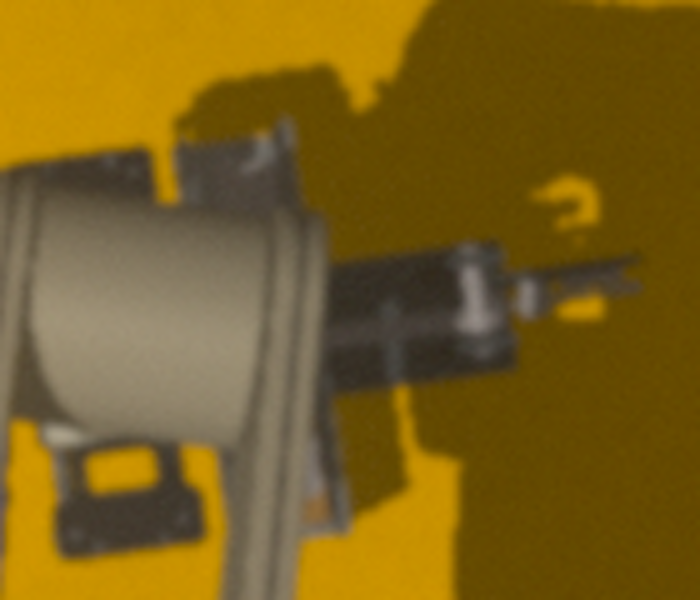

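Emit:
jog_arm(
  commands=[1,0,-0.001,0.003,0,1,0,0,0,0,1,0,0,0,0],
)

```text
t: 32.27
tool_pos: [0.5617, -0.035, 0.0777]
orientation: [-3.134, -0.186, 0.002]
force: [2.2, 7.2, -1.7]
opening: 0.0193
```

Emit:
jog_arm(
  commands=[1,0,0,0.003,0,1,0,0,0,0,1,0,0,0,0],
)

```text
t: 32.52
tool_pos: [0.5617, -0.0348, 0.0747]
orientation: [-3.134, -0.186, 0.002]
force: [1.8, 7.4, -1.6]
opening: 0.0196
```

Emit:
jog_arm(
  commands=[1,0,0,0.003,0,1,0,0,0,0,1,0,0,0,0],
)

```text
t: 32.77
tool_pos: [0.5616, -0.0346, 0.0716]
orientation: [-3.133, -0.186, 0.002]
force: [2.5, 9.0, -1.2]
opening: 0.0194
```

Emit:
jog_arm(
  commands=[1,0,0,0.003,0,1,0,0,0,0,1,0,0,0,0],
)

```text
t: 33.02
tool_pos: [0.5616, -0.0345, 0.0686]
orientation: [-3.133, -0.186, 0.003]
force: [2.6, 9.9, -1.6]
opening: 0.0197
```

```bash
python3 - <<'E'
from h import *
w=cam('wrist');cv2.imwrite('pics/w22.png',cv2.resize(w['img'][260:430,200:430],None,fx=3.4,fy=3.4,interpolation=cv2.INTER_CUBIC))
s,Rm=st()
for d in [(0,0,-.019),(0,-.03,-.019),(0,-.03,-.032),(0,-.02,-.04),(0,-.01,-.04),(0,-.03,-.04)]: print(d,(proj(w,s['tool_pos']+Rm@np.array(d))-[200,260])*3.4)
E
```

```text
t 33.07 pos [ 0.5616 -0.0345  0.0686] xang 6.81 tilt [-0.0017  0.0027] op 0.0192 F [ 2.19  9.   -1.5 ]
(0, 0, -0.019) [391.16721432 177.71290333]
(0, -0.03, -0.019) [391.33437911 -63.81104953]
(0, -0.03, -0.032) [391.69160654 -32.46533321]
(0, -0.02, -0.04) [391.86797847  84.6404235 ]
(0, -0.01, -0.04) [391.79312302 175.98593033]
(0, -0.03, -0.04) [391.94567462 -10.17156458]
```

View pics/w22.png

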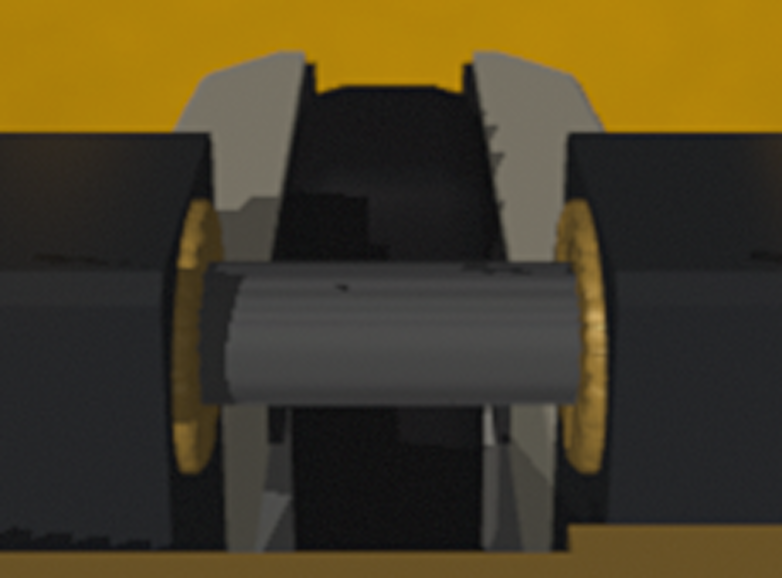

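Emit:
jog_arm(
  commands=[1,0,0,0.003,0,1,0,0,0.001,0,1,0,0,0,0],
)

```text
t: 33.32
tool_pos: [0.5616, -0.0344, 0.0647]
orientation: [-3.133, -0.186, 0.002]
force: [1.9, 9.3, -1.5]
opening: 0.0192
```

Emit:
jog_arm(
  commands=[1,0,0,0.003,0,1,0,0,0.001,0,1,0,0,0,0],
)

```text
t: 33.57
tool_pos: [0.5618, -0.0345, 0.0625]
orientation: [-3.133, -0.187, 0.002]
force: [-7.0, 9.9, 14.3]
opening: 0.0193
```

```bash
python3 - <<'E'
from h import *
w=cam('wrist');cv2.imwrite('pics/w23.png',cv2.resize(w['img'][260:430,200:430],None,fx=3.4,fy=3.4,interpolation=cv2.INTER_CUBIC))
s,Rm=st()
E
```

```text
t 33.62 pos [ 0.5618 -0.0344  0.0625] xang 6.82 tilt [-0.0015  0.0027] op 0.0193 F [-5.64 10.14 13.31]
```

View pics/w23.png

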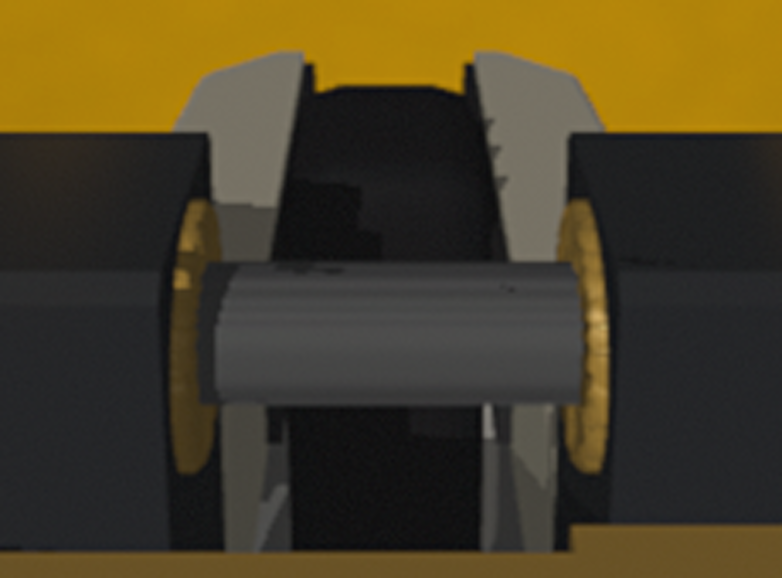

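Emit:
jog_arm(
  commands=[-1,0,0,0,0,-1,0,0,0,0,-1,0,0,0,0,-1,0,0,0,0,-1,0,0,0,0,-1,0,0,0,0,-1,0,0,0,0,-1,0,0,-0.01,0,-1,0,0,-0.03,0,-1,0,0,-0.04,0,-1,0,0,-0.04,0,-1,0,0,-0.04,0,-1,0,0,-0.04,0,-1,0,0,-0.04,0,-1,0,0,0,0,-1,0,0,0,0],
)

```text
t: 34.95
tool_pos: [0.5639, -0.0364, 0.3061]
orientation: [3.134, 0.186, 0.011]
force: [0.1, -0.1, -0.3]
opening: 0.0929
```

```bash
python3 - <<'E'
from h import *
w=cam('wrist');cv2.imwrite('pics/w24.png',w['img'])
s,Rm=st()
E
```

```text
t 35.00 pos [ 0.5627 -0.0363  0.3031] xang 6.78 tilt [ 0.0027 -0.0005] op 0.0927 F [ 0.24  0.09 -1.12]
```

View pics/w24.png

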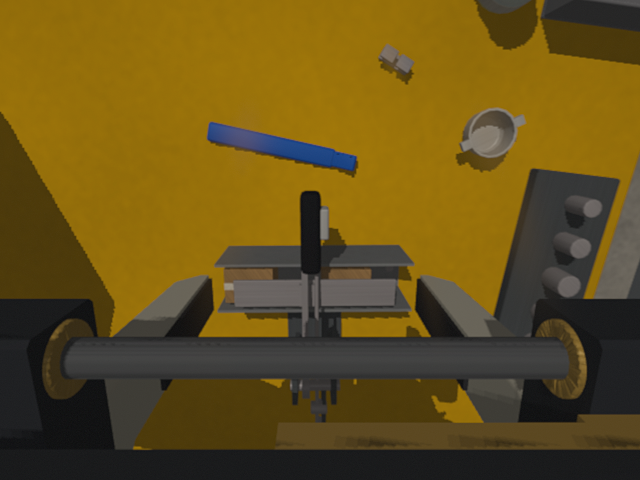

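Emit:
jog_arm(
  commands=[-1,-0.01,-0.035,-0.01,0,-1,-0.01,-0.035,-0.01,0,-1,-0.01,-0.035,-0.01,0,-1,-0.01,-0.035,-0.01,0,-1,-0.01,-0.035,-0.01,0,-1,-0.01,-0.035,-0.01,0,-1,-0.01,-0.035,-0.01,0,-1,-0.01,-0.035,-0.01,0,-1,0,0,0,0,-1,0,0,0,0,-1,0,0,0,0],
)

```text
t: 35.92
tool_pos: [0.4494, 0.232, 0.3796]
orientation: [3.135, 0.187, -0.004]
force: [0.0, -0.8, 1.5]
opening: 0.0929
```

```bash
python3 - <<'E'
from h import *
s,Rm=st()
t=cam('top');cv2.imwrite('pics/t25.png',cv2.resize(t['img'][180:300,320:460],None,fx=5,fy=5,interpolation=cv2.INTER_CUBIC))
rt=pin(t,'grip'),pin(t,'plate')
for n in ['float_bowl','tyre_lever','spring','master_link','wrench','screwdriver','grease_jar']:
    r=pin(t,n); print(n, onz(t,*r[0][:2],0)[:2].round(3) if r else None)
u=cam('side');cv2.imwrite('pics/s25.png',cv2.resize(u['img'][170:290,300:440],None,fx=5,fy=5,interpolation=cv2.INTER_CUBIC))
rs=pin(u,'grip'),pin(u,'plate');print(rt,rs)
for a,b in zip(rt,rs):
    if a and b: print(tri([ray(t,*a[0][:2]),ray(u,*b[0][:2])]))
E
```

```text
t 35.92 pos [0.4494 0.232  0.3796] xang 6.82 tilt [-0.0026 -0.0016] op 0.0929 F [ 0.01 -0.84  1.47]
float_bowl [0.754 0.06 ]
tyre_lever [0.498 0.019]
spring [0.7   0.348]
master_link [0.631 0.127]
wrench [0.453 0.489]
screwdriver [ 0.546 -0.465]
grease_jar [0.733 0.216]
([(345.088, 248.592, 0.56), (142.016, 296.88, 0.21)], [(372.03200000000004, 244.07999999999998, 0.72)]) ([(360.192, 242.20800000000003, 0.89), (305.088, 348.384, 0.34)], [(368.896, 228.624, 0.75), (388.992, 254.30400000000003, 0.39)])
[ 0.56896933 -0.05366897  0.10082214]
[ 0.58056379 -0.12198981  0.09008509]
```

View pics/s25.png

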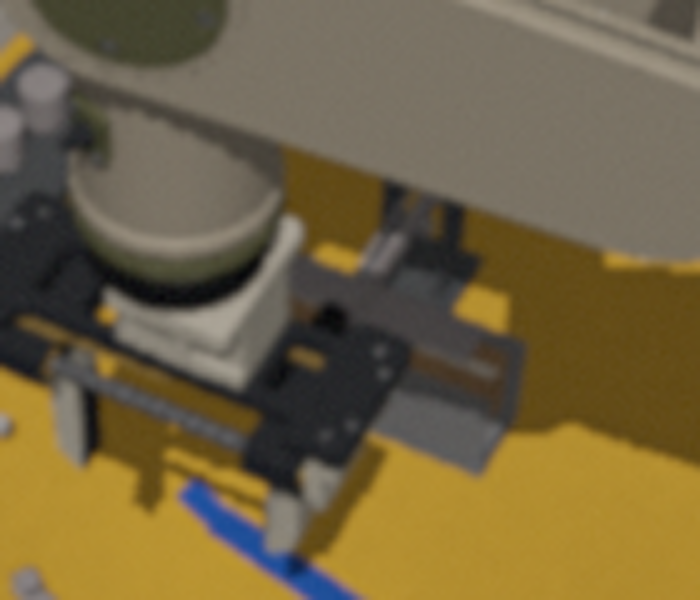

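View pics/t25.png

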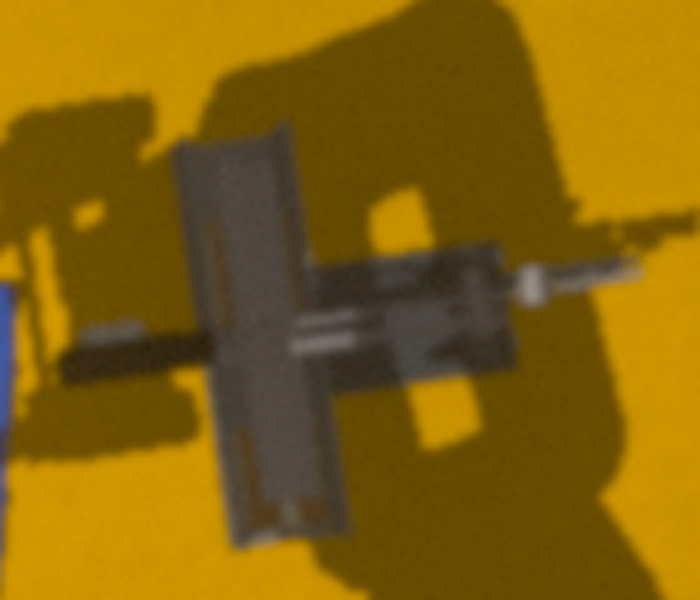

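Emit:
jog_arm(
  commands=[-1,-0.005,-0.035,-0.01,0,-1,-0.005,-0.035,-0.01,0,-1,-0.005,-0.035,-0.01,0,-1,-0.005,-0.035,-0.01,0,-1,-0.005,-0.035,-0.01,0,-1,-0.005,-0.035,-0.01,0,-1,0,0,0,0,-1,0,0,0,0,-1,0,0,0,0],
)

```text
t: 37.32
tool_pos: [0.3952, 0.4374, 0.441]
orientation: [3.135, 0.187, -0.0]
force: [0.1, -0.7, -0.6]
opening: 0.0931
```

```bash
python3 - <<'E'
from h import *
s,Rm=st()
t=cam('top');cv2.imwrite('pics/t26.png',t['img'])
u=cam('side');cv2.imwrite('pics/s26.png',cv2.resize(u['img'][170:290,300:440],None,fx=5,fy=5,interpolation=cv2.INTER_CUBIC))
print(pin(t,'tyre_lever'),[onz(t,*r[:2],0) for r in pin(t,'tyre_lever')[:1]])
E
```

```text
t 37.32 pos [0.3952 0.4374 0.441 ] xang 6.82 tilt [-0.0002 -0.0007] op 0.0931 F [ 0.13 -0.65 -0.58]
[(317.312, 275.712, 0.71)] [array([0.50502807, 0.01702409, 0.        ])]
```

View pics/s26.png

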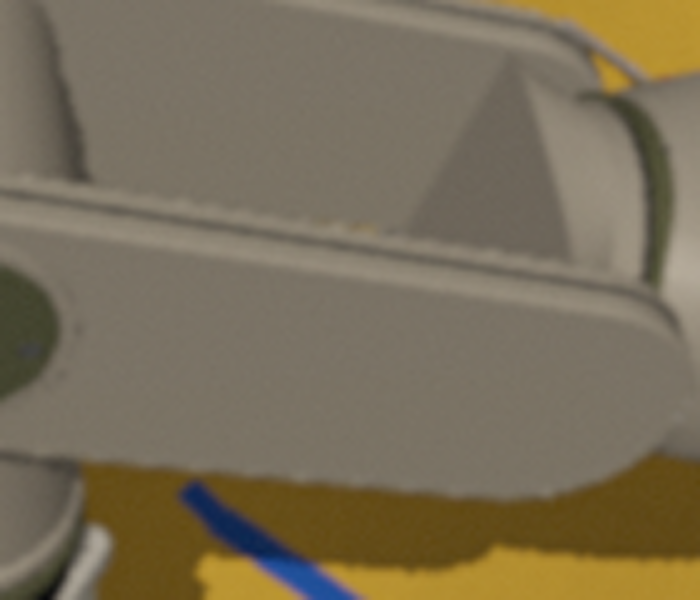

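View pics/t26.png

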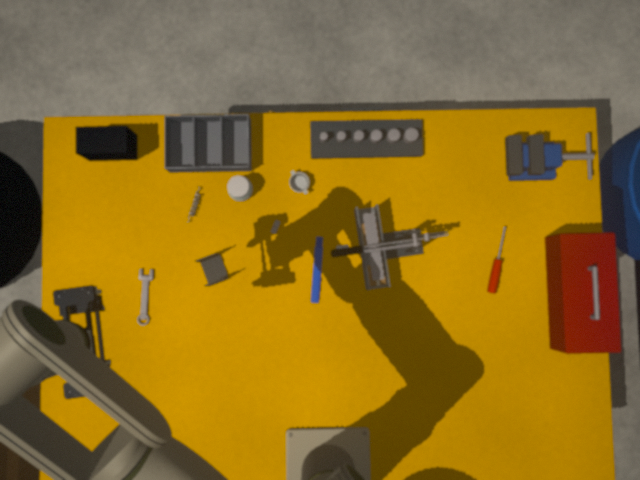

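The top view shows the cradle empty and the lever down across the lane at about (370, 248). The bystanders are where they started, for example the tyre lever at (317, 270). The robot is clear of everything, so I'm handing in.

```bash
python3 - <<'E'
from plant import robot
print(robot.close_job())
E
```

```text
the job is handed in; nothing more can be done
None
```

I did the whole task in order and handed it in at about 37 s, well inside the 72 s. The close call gives no verdict, so I don't know the official result.

**What I did**
- **Old box:** I drew it forward to about 2 mm from the front stop and let go.
- **New box:** I lifted it from the cradle by its sides and stood it on the bare bench. I retook it by its ends and set it in the lane at about rack x +35 mm.
- **Lever:** I pinched the release button, swung the lever down to its end stop with the pinch held, then released and backed away.

**Last checks**
- **Boxes:** before the lever came down, the wrist picture showed both boxes in place, old at the front and new behind. Afterwards they still showed in place under the plate.
- **Lever:** the grip triangulated at about 0.10 m high, which means about 1.5 rad. The button looked sprung out in the wrist and top pictures. I could only judge the latch by eye.
- **Bystanders:** all seven were within about 10 mm of where I first measured them. The spread is mostly detection noise, about 8 mm on the tyre lever.
- **Robot:** it was clear of everything, with no force on the tool.

**Readings that disagreed**
- While gripping the button the fingers read 19.5 mm open, not the 21 mm expected when fully pressed. The lever passed its ratchet teeth without resistance, so I took the button as pressed.
- The lever reached its stop with the tool about 25 mm lower than I had worked out. I also saw a sideways force of up to 17 N on the tool during the swing.
- My estimates of the lane's sideways position differed by up to 4 mm between pictures. I settled it with a close-up view before lowering the new box.
- In the last side view the arm hid the lane, so it gave no further check on the boxes.

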